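# Set out the tarts in the display case

## Robot

A 6-joint arm with a two-finger parallel gripper is mounted at the origin on the work surface. World frame = base frame: x ahead of the robot, y to its left, z up, the work surface at z = 0. Lengths are in m, angles in rad, forces in N, time in s.
With the tool pointing down it reaches from about 0.325 to 0.9 m from the base axis. Payload 6.1 kg.
Tool frame: the origin (TCP) lies at the very end of the fingers, on their centre line; the grasp point (between the pads) lies 19 mm behind it; z points along the fingers, y is the line along which they close (so a half turn about z gives the same grasp; the last joint's range is limited). The gripper opens to 85 mm and grips with 20 to 120 N. Pads are 22 mm wide; open, the fingers measure 114 mm over their backs; the gripper's body (76 mm by 85 mm) begins 54 mm behind the grasp point. The pads swing forward as they close: fully open they stand 13 mm farther back than shut.
Start: joints at [-1.468, 0.22, 1.526, -0, 1.395, -0.126], TCP at [0.142, -0.609, 0.203] pointing down, gripper open.
Joint ranges: [-2.98, 2.98], [-0.91, 2.08], [0.09, 2.57], [-1.24, 4.39], [0.2, 2.65], [-2.68, 2.68]. Speed limits (rad/s): [2.57, 2.57, 3.01, 3.14, 3.14, 3.14].

## Interface

Orientations are given as a rotation vector (axis times angle).
In Python, from rig import observe, camera, camera_info, finish_job, recognise, outline_of gives the robot as it stands.
- The arm moves only by the tool jog_arm, never from a script. Its argument "commands" is a list of rows, each a list of 7 numbers: the opening, from -1 (shut) to 1 (fully open), then the shift along the tool's x, y, z in units of 25 cm (1.0 is 25 cm), then the turn, a rotation vector about the tool's x, y, z in units of 180 degrees (1.0 is 180 degrees). A call has 1 to 20 rows; each row shifts and turns the commanded pose from where the row before left it, along the tool's axes as they then stand; what a row does not reach is not made up. A row lasts 1/8 s, in which the tool goes at most 62.5 mm and 10.7 degrees, less where a joint would pass 70% of its speed; a pose out of reach is approached as far as the arm can. A call with a number of a shift or a turn outside -1 to 1 is refused whole. A call with a gripper value outside its range is refused whole. The fingers move at their own pace and stop on an object; the grip force is fixed at half the most. Time passes only in rows, so rows that do not move let the fingers close. It gives the time, the measured TCP pose, the force, the opening and the grip force at its end, in the units of the state.
- observe(): the state, without advancing time (a new reading comes with each control period).
- camera(name): name is "scene" or "top" or "wrist"; returns (picture, depth): 480x640x3 uint8, red, green, blue; 480x640 float32, m along the optical axis (not along the pixel's ray), 0 where there is no reading.
- camera_info(name): a dict with "mtx" (3x3 intrinsics, pixels), "cam_to_world" (4x4, takes a point from camera to world coordinates). Camera axes: x right, y up, looking along -z (the intrinsics and any distortion apply to the point x, -y, -z); pixel columns grow to the right and rows downward; lengths in m; the calibration is good to about 2 mm. The wrist camera is an equidistant fisheye: a pixel r from the principal point sees the ray r / f radians off the axis. A picture is of the moment at which its call begins: read the wrist's pose just before it. camera_info takes no time and is no camera call; for the wrist camera it gives the pose at the moment of the call.
- finish_job(): hands the job in; it is judged then, once.
Trained networks look in the newest picture that a camera, given by its name, has taken for a name from the list of things; names that differ only in an ending like _2 or _b are one class to them, and where a whole thing is asked for, a point or a joint stands for the part that bears it (a point fixed in the world has none). Each returns a list of dicts, best first, with "score" (0 to 1); they miss things now and then, are a little off and sometimes report something else, mostly with a low value. They report only what shows in the picture. A call takes as long as a camera call. They do not tell look-alikes from the thing itself.
- recognise(camera, query): "bbox" ([left, top, width, height] in pixels, round what is visible of it).
- outline_of(camera, query): "mask" (480x640 bool, what is visible of it) and "bbox" ([left, top, width, height] in pixels, round what is visible of it).
The state is a dict: "clock": time; "joints": joint angles; "joint_vel": joint speeds; "tau": joint torques, N m; "ee_pos": TCP position; "ee_rot": TCP orientation; "wrist_force": force on the tool from outside, world axes, zero at the start; "ft_torque": the same for the moment, N m; "opening": finger opening in m; "grasp_force": force on a finger pad.
Only numpy, scipy, OpenCV 4.12 (cv2) and the standard library are available. Lean on these libraries where they do the work, as an engineer would, in place of code of your own. Each camera call takes 0.05 s, during which the arm holds its last target. There are 200 camera calls.

## Task

Finish setting the tarts out on the tray of the clear display case in two neat rows, each stood upright and centred on its own white paper disc, set down gently: the two raspberry (red) tarts in the back row and the two lemon (yellow) tarts in the front row, nearest the door. One lemon tart is already in its place in the case; the other three filled tarts are on the marble slab. Then push the case's door fully shut so that it clicks home on its catch, and leave the unfilled tart on the slab and everything else where it stands.

Things in the scene. Friction and masses are not known exactly. Their poses are not given: they have to be found in the camera images.
- case: clear display case with wooden edges, fixed: 156 mm deep (x), 260 wide (y), 242 high. Origin: centre of its underside, on the table; +x to its back, +y to its left, z up; the doorway is its front (-x). Tray: flat steel floor 20 mm above the table. Side walls' inner faces at y = +-124 mm, 236 mm high; back wall's inner face at x = 75 mm
- roof_edge (a point): middle of the front edge of the case's clear roof, on its underside, 236 mm above the table; the roof runs from here (case x = -20 mm) to the back wall, over both rows. Ahead of it the top is open and no bar crosses the open doorway, so the tray is reached from the front with the tool leaning back towards the robot about 30 degrees (pick up with the same lean to keep a tart level)
- mark_bl (a point): point on the case's tray at the centre of the back left white paper disc (59 mm across, flush with the tray)
- mark_br (a point): point on the case's tray at the centre of the back right white paper disc (59 mm across, flush with the tray)
- mark_fl (a point): point on the case's tray at the centre of the front left white paper disc (59 mm across, flush with the tray)
- mark_fr (a point): point on the case's tray at the centre of the front right white paper disc (59 mm across, flush with the tray)
- case_door (a joint): angle of the case's clear wood-edged door about its upright hinge on the case's front left edge: 0 shut, growing as it swings out towards the robot, up to 2.0 rad; stays where it is left. In the last 0.06 rad a sprung catch resists (under 10 N), then holds it at 0. The door is 260 mm wide, 10 thick, and spans 12 to 217 mm above the table; push anywhere on its plain outer face
- door_knob (a point): tip of the small brass knob (20 mm across) that sticks 26 mm out of the door's outer face, 22 mm from its free edge, 122 mm above the table
- door_hinge (a point): point on the door's hinge axis, in the plane of the door's outer face, at its top edge; moves and turns with the door: z up, x normal to the door pointing from its outer face inwards, -y along the door to its free edge
- door_edge (a point): top corner of the door at its free edge, outer face, 260 mm from door_hinge
- slab: white marble slab, 200 x 260 x 20 mm, fixed to the table; origin at the centre of its underside; its top is 20 mm above the table
- rasp1: round pastry tart, 50 mm across and 26 mm tall with straight sides, red raspberry filling on top, upright on the marble slab; origin at the centre of its underside, z up
- rasp2: round pastry tart, 50 mm across and 26 mm tall with straight sides, red raspberry filling on top, upright on the marble slab; origin at the centre of its underside, z up
- lemon1: round pastry tart, 50 mm across and 26 mm tall with straight sides, yellow lemon filling on top, upright; one of the two lemon tarts starts in the case on a front disc, the other on the slab; origin at the centre of its underside, z up
- lemon2: round pastry tart, 50 mm across and 26 mm tall with straight sides, yellow lemon filling on top, upright; one of the two lemon tarts starts in the case on a front disc, the other on the slab; origin at the centre of its underside, z up
- empty_tart: unfilled tart of the same size, plain brown pastry on top, on the slab among the others; not to be moved; origin at the centre of its underside
- rolling_pin: marble rolling pin with wooden handles on a low wooden rest at the back, 430 mm long, 59 mm thick; leave alone; origin under its middle
- jam_jar: amber jar with a red cap, 64 mm across, 85 mm tall; leave alone; origin under its centre
- shaker: aluminium sugar can, 60 mm across, 120 mm tall; leave alone; origin under its centre
- brush: pastry brush lying flat in front of the slab; leave alone; origin under its middle
- cutter: steel ring cutter, 64 mm across, 30 mm tall, on the slab in the middle of the tarts; leave alone; origin under its centre
- bowl: white bowl, 170 mm across, 75 mm tall, to the left of the case; leave alone; origin under its centre
Not all that is in view belongs to the job. Leave any black or turquoise look-alike of the lemon1 alone.

How it is judged:
On the way, in this order (a step that is already met when the one before it is completed fails the run):
1. with the door still open, the raspberry tarts stand on the two back discs and the lemon tarts on the two front discs, released (((distance between rasp1 and mark_bl below 0.01 m and distance between rasp2 and mark_br below 0.01 m) or (distance between rasp1 and mark_br below 0.01 m and distance between rasp2 and mark_bl below 0.01 m)) and ((distance between lemon1 and mark_fl below 0.01 m and distance between lemon2 and mark_fr below 0.01 m) or (distance between lemon1 and mark_fr below 0.01 m and distance between lemon2 and mark_fl below 0.01 m)) and angle between each of rasp1, rasp2, lemon1, lemon2's own z axis and vertical below 0.1 rad and linear speed of each of rasp1, rasp2, lemon1, lemon2 below 0.02 m/s and contact force between each of rasp1, rasp2, lemon1, lemon2 and the fingers below 0.05 N and value of joint case_door above 0.3 rad), for 0.2 s.
2. the door is pushed shut onto its catch (value of joint case_door below 0.025 rad), for 0.2 s.
At the end, for the whole second after the job is handed in: each raspberry tart within 10 mm of the centre of a different back disc and each lemon tart within 10 mm of the centre of a different front disc, upright within 0.1 rad, released and at rest; the door shut within 0.025 rad, held by its catch (((distance between rasp1 and mark_bl below 0.01 m and distance between rasp2 and mark_br below 0.01 m) or (distance between rasp1 and mark_br below 0.01 m and distance between rasp2 and mark_bl below 0.01 m)) and ((distance between lemon1 and mark_fl below 0.01 m and distance between lemon2 and mark_fr below 0.01 m) or (distance between lemon1 and mark_fr below 0.01 m and distance between lemon2 and mark_fl below 0.01 m)) and angle between each of rasp1, rasp2, lemon1, lemon2's own z axis and vertical below 0.1 rad and linear speed of each of rasp1, rasp2, lemon1, lemon2 below 0.02 m/s and contact force between each of rasp1, rasp2, lemon1, lemon2 and the fingers below 0.05 N and value of joint case_door below 0.025 rad); the robot touches nothing.
It fails at once if a tart is dropped or thrown onto the tray: it moves faster than 0.6 m/s within 30 mm of the tray (a fall of about 20 mm) ((linear speed of rasp1 above 0.6 m/s and z of rasp1 in the frame of case below 0.05 m and x of rasp1 in the frame of case between -0.075 and 0.075 m and y of rasp1 in the frame of case between -0.124 and 0.124 m) or (linear speed of rasp2 above 0.6 m/s and z of rasp2 in the frame of case below 0.05 m and x of rasp2 in the frame of case between -0.075 and 0.075 m and y of rasp2 in the frame of case between -0.124 and 0.124 m) or (linear speed of lemon1 above 0.6 m/s and z of lemon1 in the frame of case below 0.05 m and x of lemon1 in the frame of case between -0.075 and 0.075 m and y of lemon1 in the frame of case between -0.124 and 0.124 m) or (linear speed of lemon2 above 0.6 m/s and z of lemon2 in the frame of case below 0.05 m and x of lemon2 in the frame of case between -0.075 and 0.075 m and y of lemon2 in the frame of case between -0.124 and 0.124 m)).
It fails at once if the unfilled tart is moved more than 30 mm, or another bystander more than 40 mm (distance of empty_tart from where it was at the start of the episode above 0.03 m or distance of any of rolling_pin, jam_jar, shaker, brush, cutter, bowl from where it was at the start of the episode above 0.04 m).
It also fails if it takes over 72 s, if anything falls off the work surface, if the arm or the gripper's body presses on something with over 40 N, if the wrist force passes 120 N, or if a joint passes its speed limit or range.

## Working session

There is one attempt and no reset: what is moved stays moved. The work goes in short steps, Python scripts to look and compute and a tool call to move; the robot and the scene stay as the last step left them, time stands still between calls to the robot, and variables do not carry over. Pictures are saved under pics/ and viewed, at most 12 in all, crops included, and the job is handed in when it is done.

Besides the shell and the picture viewer there is one more tool, called after "Call:" as name([rows], argument=value, ...), one row to a line, values as JSON. jog_arm: Moves the arm, as the interface text tells. Its arguments: {"type":"object","properties":{"commands":{"type":"array"}},"required":["commands"]}

```bash
ls; mkdir -p pics; python3 - <<'E'
from rig import *
import cv2,numpy as np
s=observe();print({k:np.round(v,3) for k,v in s.items()})
ims=[]
for c in("scene","top"):
    p,d=camera(c);i=camera_info(c);print(c,np.round(i["mtx"],1).tolist(),np.round(i["cam_to_world"],3).tolist())
    np.savez(f"{c}0.npz",p=p,d=d);cv2.imwrite(f"pics/{c}0.png",p[...,::-1])
E
```

```text
pics
{'clock': np.float64(0.0), 'joints': array([-1.468,  0.221,  1.528, -0.   ,  1.395, -0.126]), 'joint_vel': array([-0.001, -0.001, -0.   , -0.001,  0.001, -0.001]), 'tau': array([-1.000e-03, -4.969e+01, -3.894e+01, -0.000e+00,  1.100e-02,
        0.000e+00]), 'ee_pos': array([ 0.142, -0.608,  0.202]), 'ee_rot': array([-3.119, -0.358, -0.   ]), 'wrist_force': array([-0.378,  0.286,  0.526]), 'ft_torque': array([0.005, 0.03 , 0.006]), 'grasp_force': np.float64(0.0), 'opening': np.float64(0.085)}
scene [[622.7, 0.0, 321.6], [0.0, 622.7, 237.6], [0.0, 0.0, 1.0]] [[-0.991, -0.119, 0.064, 0.669], [0.135, -0.819, 0.558, 0.928], [-0.014, 0.562, 0.827, 1.589], [0.0, 0.0, 0.0, 1.0]]
top [[506.2, 0.0, 319.8], [0.0, 506.2, 239.3], [0.0, 0.0, 1.0]] [[0.024, 0.996, -0.086, 0.468], [-1.0, 0.025, 0.006, -0.023], [0.008, 0.086, 0.996, 1.385], [0.0, 0.0, 0.0, 1.0]]
```

View pics/scene0.png

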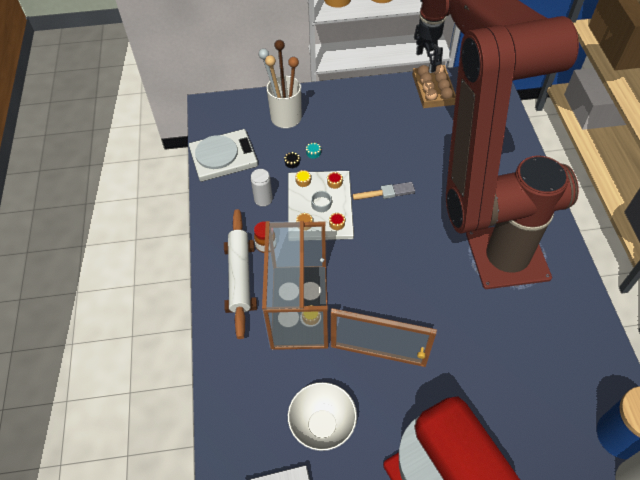

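View pics/top0.png

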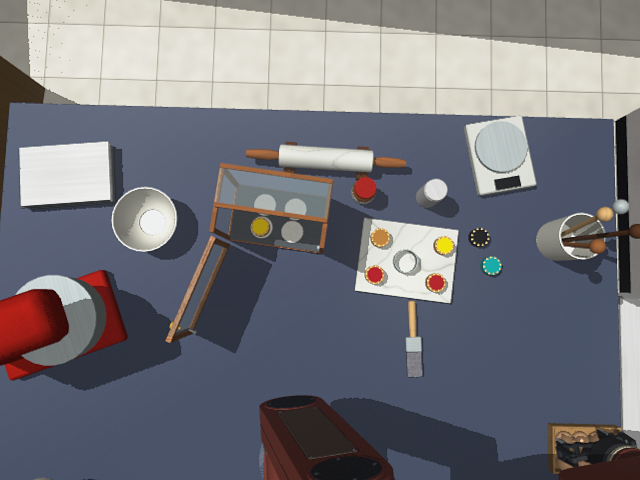

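The top view shows the case with visible discs at about (265,203), (296,209) and (292,231). The front-left lemon is at (261,227) and the door is wide open. On the slab are lemon (444,245), raspberries (375,274) and (436,282), empty (380,238) and the cutter (407,262).

```bash
cat > h.py <<'E'
from rig import *
import cv2,numpy as np
def ray(c,uv,i=None):
    i=i or camera_info(c);K=i["mtx"];T=np.array(i["cam_to_world"])
    x=(uv[0]-K[0][2])/K[0][0];y=(uv[1]-K[1][2])/K[1][1]
    if c=="wrist":
        r=np.hypot(x,y);k=np.tan(r)/r if r>1e-9 else 1;x*=k;y*=k
    v=T[:3,:3]@np.array([x,-y,-1]);return T[:3,3],v/np.linalg.norm(v)
def plane(c,uv,z,i=None):
    o,v=ray(c,uv,i);return o+v*(z-o[2])/v[2]
def tri(rs):
    A=0;b=0
    for o,v in rs:
        P=np.eye(3)-np.outer(v,v);A=A+P;b=b+P@o
    p=np.linalg.solve(A,b);return p,[np.linalg.norm(np.cross(p-o,v)) for o,v in rs]
E
python3 - <<'E'
from h import *
Z=np.load
for c in("scene","top"):
    camera(c);p=Z(f"{c}0.npz")["p"];d=Z(f"{c}0.npz")["d"]
    for q in("rasp1","lemon1","empty_tart","cutter","mark_fr","case_door","case"):
        for o in outline_of(c,q)[:4]:
            m=o["mask"];ys,xs=np.nonzero(m)
            if len(xs)==0: continue
            e=cv2.minEnclosingCircle(np.c_[xs,ys].astype(np.float32))
            u=(xs.mean(),ys.mean());print(c,q,round(o["score"],2),o["bbox"],len(xs),np.round(u,1),np.round(plane(c,u,.046),3))
    # white-ish blobs in case
    x0,y0,x1,y1=(262,220,332,352) if c=="scene" else (210,160,335,255)
    g=p[y0:y1,x0:x1].astype(int);m=((g.min(2)>110)&(g.max(2)-g.min(2)<25)).astype(np.uint8)
    n,l,st,ce=cv2.connectedComponentsWithStats(m)
    for k in range(1,n):
        if st[k,4]>60:print(c,"blob",st[k],np.round(ce[k]+[x0,y0],1),np.round(plane(c,ce[k]+[x0,y0],.02),3))
    cv2.imwrite(f"pics/{c}_crop.png",cv2.resize(p[y0:y1,x0:x1,::-1],None,fx=5 if c!="scene" else 4.5,fy=5 if c!="scene" else 4.5,interpolation=cv2.INTER_CUBIC))
E
```

```text
scene rasp1 0.76 [326.7, 212.2, 19.6, 15.0] 240 [336.5 220.8] [ 0.496 -0.167  0.046]
scene rasp1 0.65 [324.5, 171.7, 18.1, 19.8] 216 [334.1 179.7] [ 0.48  -0.328  0.046]
scene rasp1 0.4 [256.7, 222.2, 177.7, 143.4] 11877 [323.6 302.6] [0.574 0.106 0.046]
scene lemon1 0.57 [303.8, 143.8, 17.4, 15.1] 200 [313.  150.3] [ 0.531 -0.463  0.046]
scene lemon1 0.52 [286.8, 149.0, 13.0, 19.9] 212 [292.  159.9] [ 0.604 -0.431  0.046]
scene lemon1 0.46 [296.2, 170.6, 14.3, 15.8] 232 [302.5 178.2] [ 0.579 -0.349  0.046]
scene cutter 0.63 [308.0, 191.8, 18.2, 20.2] 266 [319.2 201.1] [ 0.539 -0.25   0.046]
scene cutter 0.31 [331.8, 308.1, 105.1, 60.5] 4067 [381.1 337.2] [0.435 0.232 0.046]
scene mark_fr 0.8 [261.2, 221.8, 176.9, 145.1] 12032 [323.9 302.7] [0.573 0.107 0.046]
scene case_door 0.58 [333.1, 309.1, 101.2, 60.1] 3888 [381.1 337.2] [0.435 0.233 0.046]
scene case 0.65 [264.5, 222.7, 169.6, 146.3] 11638 [323.4 302. ] [0.574 0.104 0.046]
scene blob [51  0 19 18 98] [326.8 228.4] [ 0.527 -0.162  0.02 ]
scene blob [  9   6  29  43 608] [287.7 246.3] [ 0.653 -0.113  0.02 ]
scene blob [ 42   7  
[... 1231 characters left out ...]
t 0.53 [351.3, 217.3, 107.0, 86.0] 5654 [405.2 260.1] [ 0.534 -0.259  0.046]
top cutter 0.59 [410.3, 252.1, 8.6, 14.5] 39 [414.8 259. ] [ 0.538 -0.284  0.046]
top mark_fr 0.8 [167.2, 161.1, 163.0, 182.9] 10571 [255.3 225.3] [0.617 0.141 0.046]
top case_door 0.83 [167.0, 240.5, 63.5, 102.9] 2470 [197.5 290.8] [0.44  0.287 0.046]
top case_door 0.43 [168.0, 163.8, 163.9, 178.6] 10581 [255.4 225.3] [0.617 0.141 0.046]
top case 0.59 [167.7, 163.0, 165.5, 179.1] 10459 [255.5 225.1] [0.617 0.141 0.046]
top blob [ 69   0  56   9 370] [309.1 162.9] [0.795 0.003 0.02 ]
top blob [   9    9  111   49 3170] [272.7 193.9] [0.707 0.1   0.02 ]
top blob [ 71  61  22  22 370] [291.7 231.4] [0.605 0.046 0.02 ]
```

```bash
python3 - <<'E'
from h import *
P={c:np.load(f"{c}0.npz")["p"] for c in("scene","top")}
def cen(c,uv,kind,w=13):
    x,y=int(uv[0]),int(uv[1]);g=P[c][y-w:y+w+1,x-w:x+w+1];h=cv2.cvtColor(g,cv2.COLOR_RGB2HSV).astype(int)
    H,S,V=h[...,0],h[...,1],h[...,2]
    m={"r":((H<6)|(H>172))&(S>170)&(V>80),"y":(H>=23)&(H<33)&(S>150)&(V>80),"p":(H>5)&(H<33)&(S>70)&(V>60),
       "w":(S<40)&(V>105)}[kind].astype(np.uint8)
    n,l,st,ce=cv2.connectedComponentsWithStats(m);k=1+np.argmax(st[1:,4])
    return ce[k]+[x-w,y-w],st[k].tolist()
T={"ra":("r",(337,219),(375,274)),"rb":("r",(335,179),(436,282)),"L":("y",(303,178),(444,245)),"Lcase":("y",(310,316),(261,227)),
   "fr":("w",(311,290),(292,231))}
for n,(k,s,t) in T.items():
    a,sa=cen("scene",s,k);b,sb=cen("top",t,k)
    p,e=tri([ray("scene",a),ray("top",b)])
    z=.02 if k=="w" else .046
    print(n,np.round(a,1),sa[2:],np.round(b,1),sb[2:],"tri",np.round(p,4),np.round(e,4),"pl",np.round(plane("scene",a,z),4),np.round(plane("top",b,z),4))
E
```

```text
ra [336.7 218.6] [12, 10, 94] [374.5 274.2] [15, 15, 168] tri [ 0.4946 -0.1781  0.0426] [0.0002 0.0002] pl [ 0.4947 -0.1756  0.046 ] [ 0.4947 -0.1777  0.046 ]
rb [334.4 177.2] [12, 9, 80] [436.  282.1] [15, 15, 165] tri [ 0.4776 -0.3415  0.0425] [0.0003 0.0003] pl [ 0.4778 -0.3386  0.046 ] [ 0.4778 -0.3407  0.046 ]
L [302.8 175.5] [13, 10, 101] [444.2 244.9] [16, 16, 187] tri [ 0.5772 -0.3628  0.0429] [0.0001 0.0001] pl [ 0.5773 -0.3602  0.046 ] [ 0.5771 -0.3621  0.046 ]Traceback (most recent call last):
  File "<stdin>", line 13, in <module>
  File "<stdin>", line 8, in cen
    return _wrapfunc(a, 'argmax', axis=axis, out=out, **kwds)
    return bound(*args, **kwds)
ValueError: attempt to get argmax of an empty sequence
```

View pics/top_crop.png

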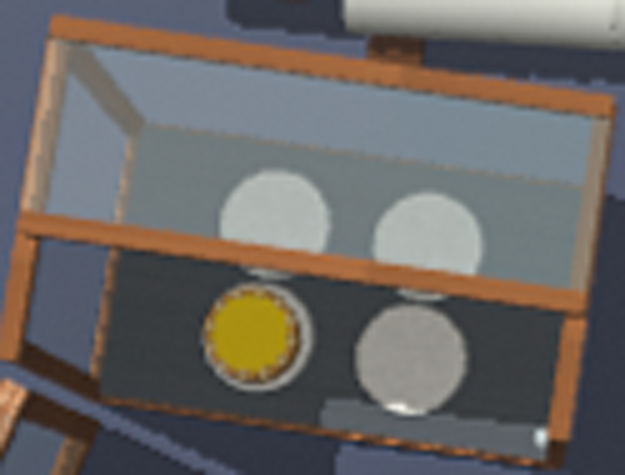

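The crop shows discs bl at about (274,225), br (428,247), fr (411,360) and the front-left lemon's top at (251,334). Those are crop pixels, five times the picture scale. Turning them into positions next.

```bash
python3 - <<'E'
from h import *
f=lambda x,y:((x+.5)/5-.5+210,(y+.5)/5-.5+160)
pt={"bl":(274,225),"br":(428,247),"fr":(411,360)}
sc={"br":(288.3,291.0),"fr":(311.2,290.4),"bl":(288.0,318.4)}
W={}
for n,u in pt.items():
    p,e=tri([ray("top",f(*u)),ray("scene",sc[n])]);W[n]=plane("top",f(*u),.02)
    print(n,np.round(W[n],4),np.round(plane("scene",sc[n],.02),4),"tri",np.round(p,4),np.round(e,4))
print("lemon",plane("top",f(251,334),.045))
print("fl exp",W["fr"]+W["bl"]-W["br"])
print("roofedge ends",plane("top",f(30,222),.242),plane("top",f(590,300),.242))
print("doorway bottom ends",plane("top",f(105,402),.02),plane("top",f(545,465),.02))
p=cv2.imread("pics/scene0.png");cv2.imwrite("pics/sc_c.png",cv2.resize(p[215:370,255:440],None,fx=4,fy=3.8,interpolation=cv2.INTER_CUBIC))
E
```

```text
bl [0.6769 0.1218 0.02  ] [0.6778 0.1274 0.02  ] tri [0.678  0.1228 0.0111] [0.0002 0.0002]
br [0.6669 0.0377 0.02  ] [0.6677 0.0403 0.02  ] tri [0.6676 0.0379 0.0157] [0.0001 0.0001]
fr [0.605  0.0452 0.02  ] [0.6022 0.0478 0.02  ] tri [0.6036 0.0457 0.0171] [0.0016 0.0016]
lemon [0.61422399 0.12943002 0.045     ]
fl exp [0.61489964 0.12927268 0.02      ]
roofedge ends [0.64153839 0.20932329 0.242     ] [ 0.6122268  -0.04645993  0.242     ]
doorway bottom ends [0.5780021  0.20982672 0.02      ] [ 0.54979319 -0.02879967  0.02      ]
```

View pics/sc_c.png

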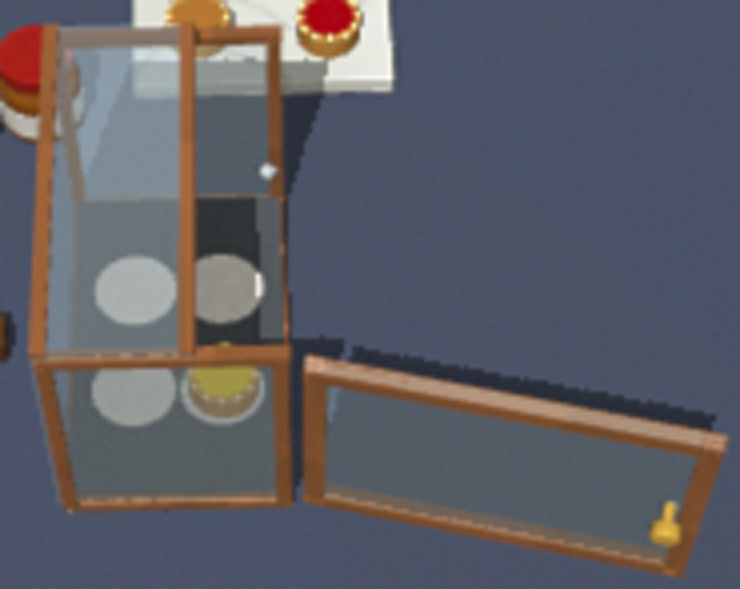

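Both views agree to 1–3 mm. The scene crop confirms three bare discs and the lemon standing on front-left, with the door swung about 100° open. Next is a row planner.

```bash
cat >> h.py <<'E'
from scipy.spatial.transform import Rotation as Ro
YAW=-.114;ex=np.array([np.cos(YAW),np.sin(YAW),0]);ey=np.array([-np.sin(YAW),np.cos(YAW),0]);ez=np.array([0,0,1.])
L=np.radians(30);tz=np.sin(L)*ex-np.cos(L)*ez;RL=np.c_[np.cos(L)*ex+np.sin(L)*ez,-ey,tz]
RA=np.array([.4947,-.1767,0]);RB=np.array([.4778,-.3397,0]);LE=np.array([.5772,-.3612,0])
BL=np.array([.6775,.124,0]);BR=np.array([.667,.0387,0]);FR=np.array([.604,.0463,0])
def at(p,z,lx=0,ly=0):  # TCP for tart centre p, TCP height z above grasp datum .026
    return p+ex*(.0058+lx)+ey*ly+ez*(.026+z)
def rows(wps,start=None):
    """wps: (pos,R,opening,n). prints rounded rows"""
    s=observe();p,R=(np.array(s["ee_pos"]),Ro.from_rotvec(s["ee_rot"]).as_matrix()) if start is None else start
    out=[]
    for q,Q,o,n in wps:
        dv=Ro.from_matrix(R.T@Q).as_rotvec()
        p0,R0=p,R
        for k in range(n):
            pt=p0+(q-p0)*(k+1)/n;Rt=R0@Ro.from_rotvec(dv*(k+1)/n).as_matrix()
            t=np.round(R.T@(pt-p)/.25,3);r=np.round(Ro.from_matrix(R.T@Rt).as_rotvec()/np.pi,4)
            out.append([o,*t.tolist(),*r.tolist()])
            p=p+R@t*.25;R=R@Ro.from_rotvec(r*np.pi).as_matrix()
    print(len(out));print(str(out).replace(" ","").replace("-0.0,","0,").replace(".0,",",").replace(".0]","]"))
    return p,R
E
python3 - <<'E'
from h import *
a=rows([(at(RB,.09),RL,1,10),(at(RB,.0),RL,1,4)])
E
```

```text
14
[[1,0.158,-0.074,0.035,-0.0029,0.0165,0.0107],[1,0.152,-0.079,0.042,-0.0028,0.0165,0.0106],[1,0.148,-0.084,0.049,-0.0029,0.0165,0.0107],[1,0.142,-0.09,0.056,-0.0028,0.0165,0.0106],[1,0.136,-0.095,0.063,-0.0029,0.0165,0.0107],[1,0.13,-0.1,0.068,-0.0028,0.0165,0.0107],[1,0.122,-0.105,0.074,-0.0029,0.0165,0.0106],[1,0.115,-0.11,0.079,-0.0028,0.0165,0.0107],[1,0.106,-0.114,0.084,-0.0029,0.0165,0.0106],[1,0.099,-0.118,0.089,-0.0029,0.0165,0.0107],[1,-0.045,0,0.078,0,0,0],[1,-0.045,0,0.078,0,0,0],[1,-0.045,0,0.077,0,0,0],[1,-0.045,0,0.078,0,0,0]]
```

Call:
jog_arm([
  [1,0.158,-0.074,0.035,-0.0029,0.0165,0.0107],
  [1,0.152,-0.079,0.042,-0.0028,0.0165,0.0106],
  [1,0.148,-0.084,0.049,-0.0029,0.0165,0.0107],
  [1,0.142,-0.09,0.056,-0.0028,0.0165,0.0106],
  [1,0.136,-0.095,0.063,-0.0029,0.0165,0.0107],
  [1,0.13,-0.1,0.068,-0.0028,0.0165,0.0107],
  [1,0.122,-0.105,0.074,-0.0029,0.0165,0.0106],
  [1,0.115,-0.11,0.079,-0.0028,0.0165,0.0107],
  [1,0.106,-0.114,0.084,-0.0029,0.0165,0.0106],
  [1,0.099,-0.118,0.089,-0.0029,0.0165,0.0107],
  [1,0,0,0,0,0,0],
  [1,0,0,0,0,0,0],
])

```text
clock: 2.4
ee_pos: [0.4837, -0.3408, 0.1164]
ee_rot: [3.001, -0.17, 0.804]
wrist_force: [0.6, 0.8, 1.1]
opening: 0.0852
grasp_force: 0.0
```

```bash
python3 - <<'E'
from h import *
i=camera_info("wrist");p,d=camera("wrist");cv2.imwrite("pics/w1.png",p[...,::-1])
s=observe();print(np.round(s["ee_pos"],4),np.round(at(RB,.09),4),np.round(Ro.from_rotvec(s["ee_rot"]).as_matrix()-RL,3).tolist())
h=cv2.cvtColor(p,cv2.COLOR_RGB2HSV).astype(int);H,S,V=h[...,0],h[...,1],h[...,2]
for n,m in(("r",((H<6)|(H>172))&(S>170)&(V>80)),("y",(H>=23)&(H<33)&(S>150)&(V>80))):
    k,l,st,ce=cv2.connectedComponentsWithStats(m.astype(np.uint8))
    for j in range(1,k):
        if st[j,4]>120:print(n,st[j],np.round(ce[j],1),np.round(plane("wrist",ce[j],.044,i),4))
a=rows([(at(RB,.0),RL,1,4)])
E
```

```text
[ 0.4837 -0.3415  0.1167] [ 0.4836 -0.3404  0.116 ] [[-0.0, -0.0, 0.0], [0.001, 0.0, -0.002], [0.0, 0.002, 0.0]]
r [  55   28   50   47 1471] [79.  51.2] [ 0.7605 -0.1085  0.044 ]
r [  88  276   42   52 1659] [108.4 301.2] [ 0.492  -0.1739  0.044 ]
r [ 290  278   58   58 2570] [318.1 306.2] [ 0.4749 -0.3384  0.044 ]
y [ 304  144   56   51 2173] [331.4 169.1] [ 0.5757 -0.36    0.044 ]
4
[[1,-0.046,-0.001,0.078,0.0001,0,0.0001],[1,-0.045,-0.001,0.079,0.0001,-0.0001,0],[1,-0.046,-0.002,0.078,0.0002,0,0.0001],[1,-0.045,-0.001,0.079,0.0001,0,0]]
```

View pics/w1.png

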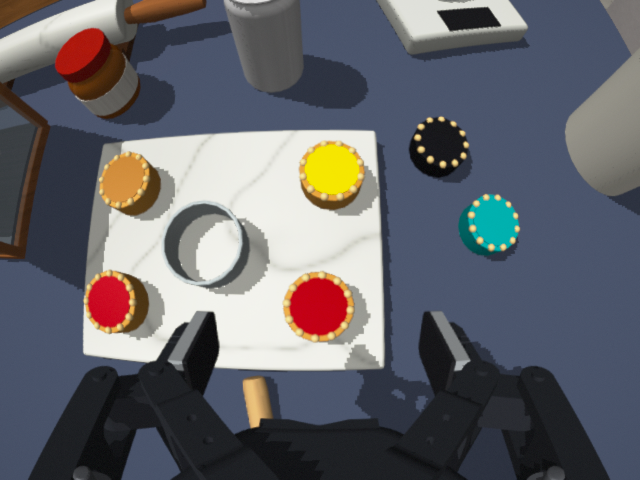

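The wrist view shows the target raspberry at (318,306) between the open fingers. Its estimate is 2–3 mm from the top view's, so I'll take the average and grasp.

Call:
jog_arm([
  [1,-0.05,-0.002,0.075,0,0,0],
  [1,-0.046,-0.002,0.078,0,0,0],
  [1,-0.046,-0.002,0.078,0,0,0],
  [1,-0.046,-0.002,0.079,0,0,0],
  [1,0,0,0,0,0,0],
  [-1,0,0,0,0,0,0],
  [-1,0,0,0,0,0,0],
  [-1,0,0,0,0,0,0],
  [-1,0,0,0,0,0,0],
  [-1,0,0,0,0,0,0],
  [-1,0,0,0,0,0,0],
])

```text
clock: 3.82
ee_pos: [0.4821, -0.3383, 0.0256]
ee_rot: [3.001, -0.171, 0.805]
wrist_force: [-0.5, 0.5, 1.6]
opening: -0.0001
grasp_force: 0.8
```

```bash
python3 - <<'E'
from h import *
i=camera_info("wrist");p,d=camera("wrist");cv2.imwrite("pics/w2.png",p[...,::-1])
h=cv2.cvtColor(p,cv2.COLOR_RGB2HSV).astype(int);H,S,V=h[...,0],h[...,1],h[...,2]
m=((H<6)|(H>172))&(S>170)&(V>80)
k,l,st,ce=cv2.connectedComponentsWithStats(m.astype(np.uint8))
for j in range(1,k):
    if st[j,4]>120:print(st[j],np.round(ce[j],1),np.round(plane("wrist",ce[j],.044,i),4))
print(observe()["opening"],observe()["grasp_force"])
E
```

```text
[  3   0  27  11 202] [13.5  4. ] [ 0.7703 -0.0702  0.044 ]
[  11  254   48   72 2584] [ 34.6 289.3] [ 0.4921 -0.1731  0.044 ]
[ 279  254   89   75 3883] [324.8 284.9] [ 0.4808 -0.3398  0.044 ]
-9.764476649310374e-05 0.906873419880867
```

View pics/w2.png

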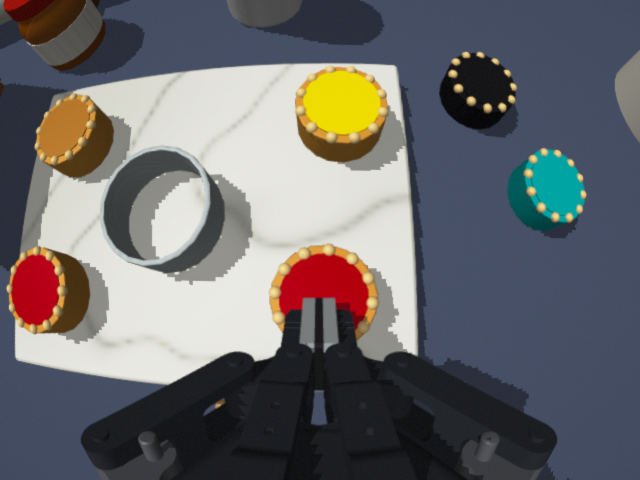

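```bash
python3 - <<'E'
from h import *
s=observe();i=camera_info("wrist");p,d=camera("wrist")
T=np.array(i["cam_to_world"]);print("cam",np.round(T,3).tolist(),np.round(i["mtx"],1).tolist())
def W(u,v):
    o,r=ray("wrist",(u,v),i);c=-(T[:3,:3].T@r)[2];return np.round(o+r*d[v,u]/c,4)
for u,v in[(310,302),(328,302),(319,300),(305,315),(335,315),(325,275),(300,285),(350,285),(340,100),(250,240),(325,248)]:print((u,v),p[v,u],d[v,u],W(u,v))
def proj(X):
    c=T[:3,:3].T@(np.array(X)-T[:3,3]);x,y,z=c[0],-c[1],-c[2];r=np.hypot(x,y);t=np.arctan2(r,z);K=i["mtx"]
    return K[0][2]+K[0][0]*t*x/r,K[1][2]+K[1][1]*t*y/r
e=np.array(s["ee_pos"]);print("tcp px",proj(e),"grasp",proj(e-.019*tz),s["ee_pos"])
E
```

```text
cam [[-0.114, 0.974, -0.194, 0.467], [-0.994, -0.112, 0.022, -0.335], [0.0, 0.195, 0.981, 0.216], [0.0, 0.0, 0.0, 1.0]] [[371.6, 0.0, 318.5], [0.0, 371.6, 241.5], [0.0, 0.0, 1.0]]
(310, 302) [121 123 125] 0.15049322 [ 0.4729 -0.3325  0.0636]
(328, 302) [120 123 125] 0.150383 [ 0.4721 -0.3398  0.0637]
(319, 300) [24 24 27] 0.15157202 [ 0.4734 -0.3362  0.0627]
(305, 315) [120 124 125] 0.14176114 [ 0.4678 -0.3301  0.0714]
(335, 315) [115 119 119] 0.14075781 [ 0.4665 -0.3416  0.0724]
(325, 275) [181   0  18] 0.16851856 [ 0.4849 -0.3403  0.0478]
(300, 285) [184   0  20] 0.16688417 [ 0.4816 -0.3286  0.0485]
(350, 285) [180   0  16] 0.16717763 [ 0.479  -0.351   0.0482]
(340, 100) [238 220   0] 0.18674415 [ 0.5753 -0.3591  0.0475]
(250, 240) [217 217 207] 0.19936895 [ 0.5111 -0.3029  0.0206]
(325, 248) [238 217 141] 0.17086197 [ 0.4973 -0.3418  0.0479]
tcp px (np.float64(320.88620012277767), np.float64(285.46549805005515)) grasp (np.float64(321.1261227960306), np.float64(302.9369772176322)) [ 0.48211871 -0.33826877  0.02552308]
```

```bash
cat >> h.py <<'E'
def cloud(name="wrist"):
    i=camera_info(name);p,d=camera(name);T=np.array(i["cam_to_world"]);K=i["mtx"]
    v,u=np.mgrid[0:480,0:640];x=(u-K[0][2])/K[0][0];y=(v-K[1][2])/K[1][1]
    if name=="wrist":
        r=np.maximum(np.hypot(x,y),1e-9);k=np.where(r<1.4,np.tan(np.minimum(r,1.4))/r,0);x=x*k;y=y*k
    C=np.stack([x*d,-y*d,-d],-1);return p,d,C@T[:3,:3].T+T[:3,3]
E
python3 - <<'E'
from h import *
s=observe();p,d,X=cloud()
R=Ro.from_rotvec(s["ee_rot"]).as_matrix();Y=(X-s["ee_pos"])@R
for v in range(284,345,4):print(v,[np.round(Y[v,u]*1000).astype(int).tolist() for u in(292,306,313,319,328,340)])
E
```

```text
284 [[10, -13, -19], [10, -7, -20], [10, -4, -20], [10, -1, -20], [10, 3, -20], [11, 8, -21]]
288 [[9, -13, -21], [8, -7, -20], [9, -4, -21], [9, -1, -21], [9, 3, -21], [9, 8, -22]]
292 [[7, -13, -22], [7, -7, -21], [7, -4, -22], [7, -1, -22], [8, 3, -23], [7, 9, -22]]
296 [[6, -13, -23], [6, -7, -23], [5, -4, -22], [5, -1, -23], [5, 3, -23], [6, 8, -23]]
300 [[4, -13, -24], [11, -6, -37], [11, -3, -37], [11, -1, -36], [10, 3, -36], [4, 8, -24]]
304 [[2, -13, -24], [11, -6, -40], [10, -3, -39], [11, -1, -40], [11, 3, -40], [2, 8, -25]]
308 [[2, -13, -27], [11, -6, -43], [10, -3, -43], [11, -1, -44], [11, 3, -44], [1, 8, -26]]
312 [[7, -12, -39], [10, -6, -46], [11, -3, -46], [10, -1, -44], [10, 3, -45], [7, 8, -40]]
316 [[6, -12, -42], [10, -6, -49], [10, -3, -49], [10, -1, -49], [10, 2, -48], [6, 7, -42]]
320 [[6, -12, -45], [11, -6, -53], [10, -3, -51], [11, -1, -52], [10, 2, -52], [6, 7, -45]]
324 [[6, -12, -49], [10, -6, -55], [11, -3, -55], [11, -1, -55], [10, 2, -54], [7, 7, -49]]
328 [[7, -11, -52], [11, -6, -58], [11, -3, -59], [10, -1, -58], [11, 2, -58], [7, 7, -52]]
332 [[7, -11, -55], [82, -1, -172], [11, -3, -61], [11, -1, -61], [11, 2, -61], [6, 7, -54]]
336 [[6, -11, -57], [10, -6, -63], [10, -3, -63], [11, -1, -63], [10, 2, -63], [7, 7, -58]]
340 [[7, -11, -60], [11, -5, -66], [10, -3, -65], [11, -1, -66], [10, 2, -65], [6, 7, -59]]
344 [[11, -10, -69], [11, -5, -68], [9, -3, -67], [10, -1, -68], [10, 2, -67], [11, 6, -70]]
```

The depth data puts the finger ends 36 mm behind the reported TCP when shut, so they closed in the air above the tart and it hasn't moved. I'll reopen and approach about 35 mm deeper along the tool axis, watching the force.

Call:
jog_arm([
  [1,0,0,0,0,0,0],
  [1,0,0,0,0,0,0],
  [1,0,0,0,0,0,0],
  [1,0,0,0,0,0,0],
  [1,0,0,0,0,0,0],
  [1,0.005,0.003,0.04,0,0,0],
  [1,0,0.003,0.04,0,0,0],
  [1,0,0,0.03,0,0,0],
  [1,0,0,0.014,0,0,0],
  [1,0,0,0,0,0,0],
])

```text
clock: 5.22
ee_pos: [0.4982, -0.3412, -0.0015]
ee_rot: [3.002, -0.171, 0.804]
wrist_force: [0.3, 1.1, -0.3]
opening: 0.0851
grasp_force: 0.0
```

```bash
python3 - <<'E'
from h import *
s=observe();p,d,X=cloud();cv2.imwrite("pics/w3.png",p[...,::-1])
R=Ro.from_rotvec(s["ee_rot"]).as_matrix();Y=(X-s["ee_pos"])@R
print(s["ee_pos"],at(RB,0)+.035*tz)
near=(d<.2)&(d>0)&(p.max(2)<140)&(np.ptp(p.astype(int),axis=2)<25)
for sgn in(-1,1):
    m=near&(Y[...,1]*sgn>.03)&(Y[...,1]*sgn<.07)&(Y[...,2]>-.07)&(abs(Y[...,0])<.02)&(X[...,2]>.028)
    A=Y[m];B=X[m];k=np.argsort(-A[:,2])[:400:40];print(np.round(A[k]*1000).astype(int).tolist(),np.round(B[k,2],3))
E
```

```text
[ 0.49820814 -0.34119957 -0.00145399] [ 0.50094876 -0.34235045 -0.00431089]
[[20, -59, -24], [15, -63, -27], [17, -63, -29], [19, -61, -30], [17, -64, -32], [14, -70, -35], [18, -67, -37], [20, -67, -41], [19, -70, -44], [5, -44, -45]] [0.029 0.029 0.032 0.034 0.035 0.035 0.04  0.044 0.046 0.04 ]
[[1, 42, -42], [-4, 41, -45], [0, 41, -46], [-1, 42, -47], [5, 42, -48], [-5, 41, -49], [11, 41, -49], [10, 44, -50], [11, 44, -51], [10, 41, -51]] [0.035 0.036 0.038 0.039 0.042 0.038 0.047 0.047 0.048 0.048]
```

View pics/w3.png

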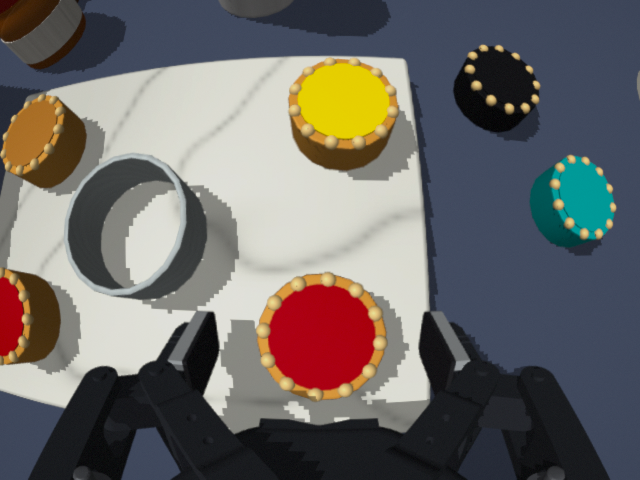

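Open finger ends show at tool z −49 mm, straddling the raspberry at (321,337). I'll go 3 mm deeper and close.

Call:
jog_arm([
  [1,0.003,0.003,0.013,0,0,0],
  [-1,0,0,0,0,0,0],
  [-1,0,0,0,0,0,0],
  [-1,0,0,0,0,0,0],
  [-1,0,0,0,0,0,0],
  [-1,0,0,0,0,0,0],
])

```text
clock: 6.02
ee_pos: [0.5006, -0.3428, -0.0029]
ee_rot: [3.001, -0.171, 0.805]
wrist_force: [-2.6, 0.4, 5.4]
opening: 0.048
grasp_force: 63.5
```

```bash
cat >> h.py <<'E'
def at(p,z,lx=0,ly=0): return p+ex*(.023+lx)+ey*ly+ez*(-.003+z)
E
python3 - <<'E'
from h import *
a=rows([(at(RB,.06),RL,-1,3),(at(FR,.05,-.10),RL,-1,11),(at(FR,.012,-.08),RL,-1,2)])
a=rows([(at(BR,.008),RL,-1,5),(at(BL,.006),RL,-1,4),(at(BL,.001),RL,-1,1)],a)
E
```

```text
16
[[-1,0.04,-0.001,-0.069,0.0001,-0.0001,0],[-1,0.04,0,-0.069,0,0,0],[-1,0.04,-0.001,-0.069,0.0001,-0.0001,0],[-1,-0.008,-0.145,0,0,0,0],[-1,-0.007,-0.144,0,0,0,0],[-1,-0.008,-0.145,-0.001,0,0,0],[-1,-0.008,-0.145,0,0,0,0],[-1,-0.007,-0.144,0,0,0,0],[-1,-0.008,-0.145,0,0,0,0],[-1,-0.008,-0.145,-0.001,0,0,0],[-1,-0.007,-0.144,0,0,0,0],[-1,-0.008,-0.145,0,0,0,0],[-1,-0.008,-0.145,0,0,0,0],[-1,-0.007,-0.144,-0.001,0,0,0],[-1,-0.004,0,0.086,0,0,0],[-1,-0.003,0,0.086,0,0,0]]
10
[[-1,0.098,0,0.06,0,0,0],[-1,0.098,0.001,0.06,0,0,0],[-1,0.097,0,0.06,0,0,0],[-1,0.098,0,0.061,0,0,0],[-1,0.098,0,0.06,0,0,0],[-1,0,-0.086,0.002,0,0,0],[-1,-0.001,-0.086,0.002,0,0,0],[-1,0,-0.086,0.002,0,0,0],[-1,0,-0.085,0.002,0,0,0],[-1,-0.01,0,0.017,0,0,0]]
```

Call:
jog_arm([
  [-1,0.04,0,-0.069,0,0,0],
  [-1,0.04,0,-0.069,0,0,0],
  [-1,0.04,0,-0.069,0,0,0],
  [-1,-0.008,-0.145,0,0,0,0],
  [-1,-0.008,-0.145,0,0,0,0],
  [-1,-0.008,-0.145,0,0,0,0],
  [-1,-0.008,-0.145,0,0,0,0],
  [-1,-0.007,-0.145,0,0,0,0],
  [-1,-0.008,-0.145,0,0,0,0],
  [-1,-0.008,-0.145,0,0,0,0],
  [-1,-0.008,-0.145,0,0,0,0],
  [-1,-0.007,-0.145,0,0,0,0],
  [-1,-0.008,-0.145,0,0,0,0],
  [-1,-0.008,-0.145,0,0,0,0],
  [-1,-0.003,0,0.06,0,0,0],
  [-1,0,0,0,0,0,0],
])

```text
clock: 8.02
ee_pos: [0.5329, 0.0556, 0.0307]
ee_rot: [3.003, -0.169, 0.799]
wrist_force: [-1.0, -0.1, -0.2]
opening: 0.0483
grasp_force: 62.0
```

```bash
python3 - <<'E'
from h import *
s=observe();p,d,X=cloud();cv2.imwrite("pics/w4.png",p[...,::-1])
g=p.astype(int);m=((g.min(2)>95)&(np.ptp(g,axis=2)<25)).astype(np.uint8)
i=camera_info("wrist");n,l,st,ce=cv2.connectedComponentsWithStats(m)
for k in range(1,n):
    if st[k,4]>300:print(st[k],np.round(plane("wrist",ce[k],.02,i),4))
a=rows([(at(FR,.012,-.08),RL,-1,1),(at(BR,.008),RL,-1,5),(at(BL,.006),RL,-1,4),(at(BL,.001),RL,-1,1)])
E
```

```text
[ 485    0   96   71 2317] [ 0.7084 -0.1337  0.02  ]
[ 275   44   94   74 5467] [0.664  0.0395 0.02  ]
[  240    45   220   196 14405] [0.5859 0.0403 0.02  ]
[ 155   49   85   72 4532] [0.6754 0.1223 0.02  ]
[ 463  102  157  119 2307] [ 0.6108 -0.1229  0.02  ]
[ 136  125   95   91 1296] [0.6034 0.118  0.02  ]
[ 574  175   66  196 9327] [ 0.5151 -0.1433  0.02  ]
[228 300  29  56 758] [0.5162 0.1004 0.02  ]
[381 300  29  57 756] [0.5064 0.0172 0.02  ]
[100 447  39  33 462] [0.4321 0.1945 0.02  ]
[498 447  40  33 913] [ 0.4037 -0.0537  0.02  ]
11
[[-1,0.005,0.003,0.106,0.0001,0.0008,0.0001],[-1,0.098,0,0.06,0,0,0],[-1,0.098,0.001,0.06,0,0,0],[-1,0.098,0,0.06,0,0,0],[-1,0.097,0,0.061,0,0,0],[-1,0.098,0,0.06,0,0,0],[-1,0,-0.086,0.002,0,0,0],[-1,-0.001,-0.086,0.002,0,0,0],[-1,0,-0.086,0.002,0,0,0],[-1,0,-0.085,0.002,0,0,0],[-1,-0.01,0,0.017,0,0,0]]
```

View pics/w4.png

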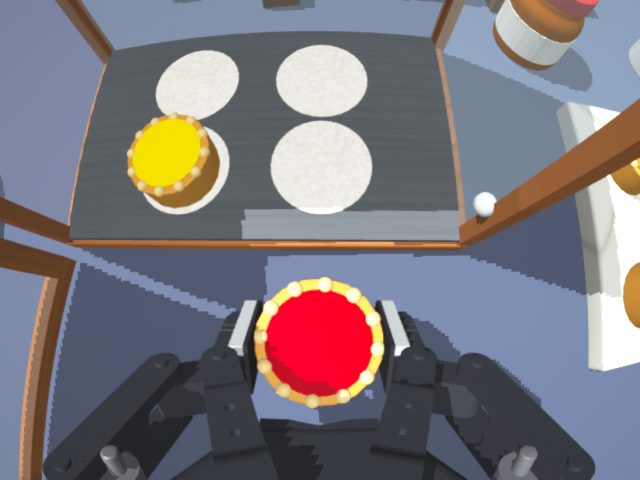

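The held raspberry sits level between the pads at (320,342). The discs ahead are bl (198,83), br (322,80) and fr (321,167), and the wrist view agrees with them to about 2 mm. Going in through the right column.

Call:
jog_arm([
  [-1,0.005,0.003,0.106,0,0.0008,0],
  [-1,0.098,0,0.06,0,0,0],
  [-1,0.098,0,0.06,0,0,0],
  [-1,0.098,0,0.06,0,0,0],
  [-1,0.098,0,0.06,0,0,0],
  [-1,0.098,0,0.06,0,0,0],
  [-1,0,0,0,0,0,0],
  [-1,0,-0.084,0.002,0,0,0],
  [-1,0,-0.084,0.002,0,0,0],
  [-1,0,-0.084,0.002,0,0,0],
  [-1,0,-0.084,0.002,0,0,0],
  [-1,0,0,0,0,0,0],
])

```text
clock: 9.57
ee_pos: [0.7007, 0.1203, 0.0048]
ee_rot: [3.001, -0.169, 0.807]
wrist_force: [-0.1, -0.1, -0.9]
opening: 0.0485
grasp_force: 62.1
```

```bash
python3 - <<'E'
from h import *
BL[:2]=.6778,.1225
s=observe();print(s["ee_pos"],at(BL,.001),s["wrist_force"])
a=rows([(at(BL,.001),RL,-1,2)])
E
```

```text
[0.70065134 0.12032658 0.00484113] [ 0.70065071  0.11988368 -0.002     ] [-0.05530411 -0.13932862 -0.91248907]
2
[[-1,-0.007,0.001,0.012,0,-0.0003,0.0002],[-1,-0.007,0.001,0.012,-0.0001,-0.0003,0.0002]]
```

Call:
jog_arm([
  [-1,-0.007,0.001,0.012,0,0,0],
  [-1,-0.008,0.001,0.014,0,0,0],
  [-1,0,0,0,0,0,0],
  [0.6,0,0,0,0,0,0],
  [0.6,0,0,0,0,0,0],
  [0.6,0,0,0,0,0,0],
  [0.6,0,0,0,0,0,0],
])

```text
clock: 10.45
ee_pos: [0.7015, 0.1191, -0.0027]
ee_rot: [3.0, -0.171, 0.808]
wrist_force: [0.3, 0.7, -0.2]
opening: 0.0684
grasp_force: 0.0
```

```bash
python3 - <<'E'
from h import *
p=np.array([.7015,.1191,-.0027])
a=rows([(p-.17*ex+.01*ez,RL,.6,5),(at(RA,.09,-.03),RL,1,8),(at(RA,.03),RL,1,2),(at(RA,0),RL,1,2)])
E
```

```text
17
[[0.6,-0.114,0,-0.075,0,-0.0002,0],[0.6,-0.113,0,-0.075,0,-0.0001,0],[0.6,-0.114,0,-0.075,0,-0.0002,0],[0.6,-0.114,0,-0.075,0,-0.0001,0],[0.6,-0.114,0,-0.075,0,-0.0002,0],[1,0.016,0.159,-0.037,0,0,0],[1,0.016,0.158,-0.037,0,0,0],[1,0.016,0.159,-0.036,0,0,0],[1,0.017,0.159,-0.037,0,0,0],[1,0.016,0.159,-0.037,0,0,0],[1,0.016,0.158,-0.037,0,0,0],[1,0.016,0.159,-0.036,0,0,0],[1,0.016,0.159,-0.037,0,0,0],[1,-0.008,0,0.134,0,0,0],[1,-0.008,0,0.134,0,0,0],[1,-0.03,0,0.052,0,0,0],[1,-0.03,0,0.052,0,0,0]]
```

Call:
jog_arm([
  [0.6,-0.114,0,-0.075,0,0,0],
  [0.6,-0.114,0,-0.075,0,0,0],
  [0.6,-0.114,0,-0.075,0,0,0],
  [0.6,-0.114,0,-0.075,0,0,0],
  [0.6,-0.114,0,-0.075,0,0,0],
  [1,0.016,0.159,-0.037,0,0,0],
  [1,0.016,0.159,-0.037,0,0,0],
  [1,0.016,0.159,-0.037,0,0,0],
  [1,0.016,0.159,-0.037,0,0,0],
  [1,0.016,0.159,-0.037,0,0,0],
  [1,0.016,0.159,-0.037,0,0,0],
  [1,0.016,0.159,-0.037,0,0,0],
  [1,0.016,0.159,-0.037,0,0,0],
  [1,0,0,0,0,0,0],
  [1,-0.008,0,0.134,0,0,0],
  [1,0,0,0,0,0,0],
])

```text
clock: 12.45
ee_pos: [0.5001, -0.1756, 0.0537]
ee_rot: [3.006, -0.171, 0.801]
wrist_force: [-0.4, 0.3, 0.3]
opening: 0.0852
grasp_force: 0.0
```

```bash
python3 - <<'E'
from h import *
a=rows([(at(RA,.02),RL,1,2),(at(RA,0),RL,1,1)])
s=observe();print(s["ee_pos"])
# check placed tart from top
p,d=camera("top");np.savez("top1.npz",p=p,d=d)
h=cv2.cvtColor(p,cv2.COLOR_RGB2HSV).astype(int)[175:245,230:320];H,S,V=h[...,0],h[...,1],h[...,2]
m=((H<8)|(H>170))&(S>110)&(V>60)
n,l,st,ce=cv2.connectedComponentsWithStats(m.astype(np.uint8))
for k in range(1,n):
    if st[k,4]>40:print(st[k],plane("top",ce[k]+[230,175],.045))
E
```

```text
3
[[1,-0.006,0.004,0.081,-0.0006,0.0005,-0.0001],[1,-0.005,0.003,0.082,-0.0006,0.0005,-0.0001],[1,-0.04,0,0.069,0,0,-0]]
[ 0.50005668 -0.17557867  0.05374614]
```

Call:
jog_arm([
  [1,-0.006,0.004,0.081,-0.0006,0.0005,0],
  [1,-0.006,0.004,0.081,-0.0006,0.0005,0],
  [1,-0.04,0,0.069,0,0,0],
  [1,0,0,0,0,0,0],
  [-1,0,0,0,0,0,0],
  [-1,0,0,0,0,0,0],
  [-1,0,0,0,0,0,0],
  [-1,0,0,0,0,0,0],
  [-1,0,0,0,0,0,0],
])

```text
clock: 13.62
ee_pos: [0.5203, -0.1828, 0.0024]
ee_rot: [2.993, -0.172, 0.815]
wrist_force: [-3.6, 1.4, 9.0]
opening: 0.0483
grasp_force: 60.9
```

```bash
python3 - <<'E'
from h import *
s=observe();o=np.array(s["ee_pos"])-RA;print("offset ex,ey",o@ex,o@ey)
a=rows([(at(RA,.06),RL,-1,3),(at(FR,.03,-.10),RL,-1,7),(at(FR,.012,-.09),RL,-1,1)])
E
```

```text
offset ex,ey 0.02616088930164706 -0.0031644992873378942
11
[[-1,0.033,-0.004,-0.065,0.0005,-0.0009,0.0001],[-1,0.033,-0.004,-0.065,0.0005,-0.0008,0],[-1,0.033,-0.004,-0.065,0.0005,-0.0009,0.0001],[-1,-0.017,-0.134,0.01,0,0,0],[-1,-0.017,-0.133,0.01,0,0,0],[-1,-0.016,-0.134,0.01,0,0,0],[-1,-0.017,-0.134,0.01,0,0,0],[-1,-0.017,-0.134,0.01,0,0,0],[-1,-0.017,-0.133,0.011,0,0,0],[-1,-0.017,-0.134,0.01,0,0,0],[-1,-0.001,0,0.082,0,0,0]]
```

Call:
jog_arm([
  [-1,0.033,-0.004,-0.065,0.0005,-0.0009,0],
  [-1,0.033,-0.004,-0.065,0.0005,-0.0009,0],
  [-1,0.033,-0.004,-0.065,0.0005,-0.0009,0],
  [-1,-0.017,-0.134,0.01,0,0,0],
  [-1,-0.017,-0.134,0.01,0,0,0],
  [-1,-0.017,-0.134,0.01,0,0,0],
  [-1,-0.017,-0.134,0.01,0,0,0],
  [-1,-0.017,-0.134,0.01,0,0,0],
  [-1,-0.017,-0.134,0.01,0,0,0],
  [-1,-0.017,-0.134,0.01,0,0,0],
  [-1,0,0,0,0,0,0],
  [-1,0,0,0,0,0,0],
])

```text
clock: 15.12
ee_pos: [0.5263, 0.0561, 0.0258]
ee_rot: [3.003, -0.17, 0.801]
wrist_force: [-0.0, -0.2, -0.2]
opening: 0.0481
grasp_force: 62.0
```

```bash
cat >> h.py <<'E'
def red(p,lo=200,kind="r"):
    h=cv2.cvtColor(p,cv2.COLOR_RGB2HSV).astype(int);H,S,V=h[...,0],h[...,1],h[...,2]
    m=(((H<6)|(H>172))&(S>140)&(V>60) if kind=="r" else (H>=23)&(H<33)&(S>120)&(V>60)).astype(np.uint8)
    n,l,st,ce=cv2.connectedComponentsWithStats(m)
    return [(st[k].tolist(),np.round(ce[k],1)) for k in range(1,n) if st[k,4]>lo],l
E
python3 - <<'E'
from h import *
for r in red(cv2.imread("pics/w4.png")[...,::-1].copy())[0]:print("w4",r)
s=observe();p,d,X=cloud();cv2.imwrite("pics/w5.png",p[...,::-1]);i=camera_info("wrist")
print(s["ee_pos"])
R=Ro.from_rotvec(s["ee_rot"]).as_matrix();Y=(X-s["ee_pos"])@R
rr,l=red(p)
for st,c in rr:
    print(st,c,"pl45",np.round(plane("wrist",c,.045,i),4))
    if c[1]>280 and 250<c[0]<400:
        m=np.zeros(d.shape,bool);x,y,w,h,_=st;m[y:y+h,x:x+w]=True;m&=l==l[int(c[1]),int(c[0])]
        q=X[m];q0=q.mean(0);n=np.linalg.svd(q-q0,full_matrices=False)[2][2];print("held",np.round(q0,4),"tool",np.round((q0-s["ee_pos"])@R,4),"n",np.round(n,3))
E
```

```text
w4 ([265, 290, 108, 107, 8855], array([318.5, 342.7]))
[0.52627507 0.05610282 0.02580755]
[155, 22, 62, 49, 2182] [185.7  46.2] pl45 [0.6775 0.1224 0.045 ]
[267, 297, 104, 103, 8234] [318.5 348. ] pl45 [0.4963 0.0603 0.045 ]
held [0.4986 0.0604 0.0723] tool [-0.0011 -0.0012 -0.0542] n [ 0.209 -0.009 -0.978]
```

View pics/w5.png

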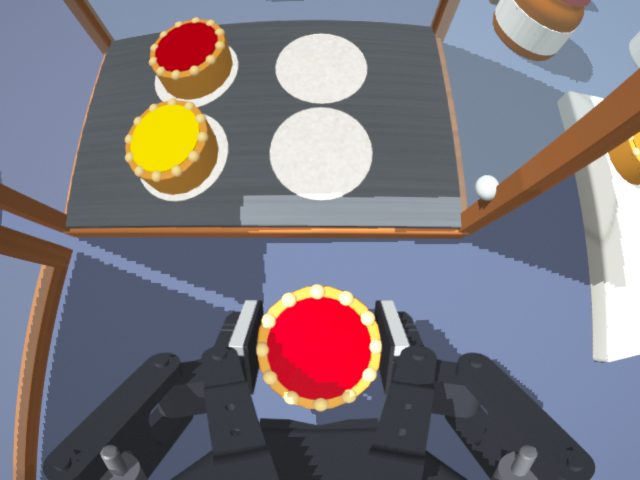

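```bash
python3 - <<'E'
from h import *
s=observe();p,d,X=cloud();R=Ro.from_rotvec(s["ee_rot"]).as_matrix()
def fit(m,t):
    q=X[m];q0=np.median(q,0);q=q[abs(q[:,2]-q0[2])<.02];q0=q.mean(0);n=np.linalg.svd(q-q0,full_matrices=False)[2][2];n*=np.sign(n[2]);print(t,len(q),np.round(q0,4),np.round(n,3),"rms",np.round((abs((q-q0)@n)).mean(),5))
rr,l=red(p);fit(l==l[345,318],"held");fit(l==l[46,186],"placed")
m=np.zeros(d.shape,bool);m[120:190,285:360]=True;fit(m,"disc fr")
y,l=red(p,200,"y");fit(l==l[140,165],"lemon");print(y)
hv,wv=np.nonzero(red(p)[1]==red(p)[1][345,318])
Y=(X-s["ee_pos"])@R
for v in range(300,400,16):print(v,np.round(X[v,318],4))
E
```

```text
held 8200 [0.4987 0.06   0.0718] [ 0.009 -0.006  1.   ] rms 0.00052
placed 2175 [0.6746 0.122  0.0482] [0.002 0.001 1.   ] rms 0.00043
disc fr 5222 [0.6005 0.0463 0.0217] [-0.    -0.001  1.   ] rms 0.0005
lemon 3540 [0.6109 0.1313 0.0482] [0.002 0.    1.   ] rms 0.00048
[([129, 104, 69, 69, 3550], array([163.2, 138.2]))]
300 [0.5174 0.058  0.0712]
316 [0.5112 0.0587 0.0715]
332 [0.505  0.0594 0.0721]
348 [0.4988 0.0601 0.0721]
364 [0.4926 0.0609 0.0724]
380 [0.4865 0.0615 0.0737]
396 [0.4798 0.0623 0.0718]
```

```bash
cat >> h.py <<'E'
def disc(p,X,seed,r=70):
    g=p.astype(int);m=((g.min(2)>150)&(np.ptp(g,axis=2)<30)).astype(np.uint8)
    m=cv2.morphologyEx(m,cv2.MORPH_OPEN,np.ones((9,9),np.uint8))
    n,l,st,ce=cv2.connectedComponentsWithStats(m);q=l==l[seed[1],seed[0]]
    c=X[q];(x,y),rad=cv2.minEnclosingCircle((c[:,:2]*1000).astype(np.float32));return c.mean(0),(x,y,rad),st[l[seed[1],seed[0]]]
E
python3 - <<'E'
from h import *
s=observe();p,d,X=cloud()
br=disc(p,X,(321,68));fr=disc(p,X,(321,155));print(br,fr)
rr,l=red(p);q=X[l==l[345,318]];q=q[abs(q[:,2]-.0718)<.006];h=q.mean(0);print(h)
D=br[0]-h;D[2]=-.0230;print("D",D,"a,b",D@ex,D@ey)
e=np.array(s["ee_pos"]);T=e+D;print(T)
a=rows([(e+ey*(D@ey)-.012*ez,RL,-1,1),(T+.008*ez,RL,-1,6),(T,RL,-1,2)])
E
```

```text
(array([0.66199958, 0.04043596, 0.02270143]), (603.0875854492188, 47.665706634521484, 91.57965850830078), array([ 274,   34,   91,   70, 5069], dtype=int32)) (array([0.60085888, 0.04768645, 0.02257429]), (572.5391845703125, 52.48408508300781, 60.6973762512207), array([ 268,  108,  103,   93, 7576], dtype=int32))
[0.49869627 0.05967084 0.07174035]
D [ 0.16330331 -0.01923488 -0.023     ] a,b 0.1644313450709484 -0.0005337507349477505
[0.68969308 0.03604053 0.0027852 ]
9
[[-1,-0.024,0.002,0.041,0,0.0007,-0.0004],[-1,0.094,0,0.057,0,0,-0],[-1,0.094,0,0.056,0,0,-0],[-1,0.094,0,0.057,0,0,-0],[-1,0.094,0,0.056,0,0,-0],[-1,0.094,0,0.057,0,0,-0],[-1,0.094,0,0.057,0,0,-0],[-1,-0.008,0,0.014,0,0,-0],[-1,-0.008,0,0.013,0,0,-0]]
```

Call:
jog_arm([
  [-1,-0.024,0.002,0.041,0,0.0007,0],
  [-1,0.095,0,0.057,0,0,0],
  [-1,0.095,0,0.057,0,0,0],
  [-1,0.095,0,0.057,0,0,0],
  [-1,0.095,0,0.057,0,0,0],
  [-1,0.095,0,0.057,0,0,0],
  [-1,0.095,0,0.057,0,0,0],
  [-1,0,0,0,0,0,0],
  [-1,-0.008,0,0.014,0,0,0],
  [-1,-0.008,0,0.013,0,0,0],
  [-1,0,0,0,0,0,0],
])

```text
clock: 16.65
ee_pos: [0.6902, 0.0369, 0.0024]
ee_rot: [3.003, -0.171, 0.803]
wrist_force: [-0.8, -0.6, 0.5]
opening: 0.048
grasp_force: 61.9
```

Call:
jog_arm([
  [0.55,0,0,0,0,0,0],
  [0.55,0,0,0,0,0,0],
  [0.55,0,0,0,0,0,0],
  [0.55,0,0,0,0,0,0],
  [0.55,-0.114,0,-0.075,0,0,0],
  [0.55,-0.114,0,-0.075,0,0,0],
  [0.55,-0.114,0,-0.075,0,0,0],
  [0.55,-0.114,0,-0.075,0,0,0],
  [0.55,-0.114,0,-0.075,0,0,0],
  [0.55,0,0,0,0,0,0],
])

```text
clock: 17.9
ee_pos: [0.5192, 0.0565, 0.0118]
ee_rot: [3.003, -0.17, 0.8]
wrist_force: [-0.1, -0.5, 0.7]
opening: 0.0664
grasp_force: 0.0
```

```bash
python3 - <<'E'
from h import *
s=observe();p,d,X=cloud();i=camera_info("wrist");cv2.imwrite("pics/w6.png",p[...,::-1])
print(s["ee_pos"],s["wrist_force"])
for st,c in red(p)[0]+red(p,200,"y")[0]:
    print(st,c,np.round(plane("wrist",c,.048,i),4))
g=p.astype(int)
m=cv2.morphologyEx(((g.min(2)>150)&(np.ptp(g,axis=2)<30)).astype(np.uint8),cv2.MORPH_OPEN,np.ones((9,9),np.uint8))
n,l,st,ce=cv2.connectedComponentsWithStats(m)
for k in range(1,n):
    if st[k,4]>300:print(st[k],np.round(plane("wrist",ce[k],.022,i),4))
a=rows([(at(LE,.09,-.03),RL,.6,12),(at(LE,.05,0),RL,.6,2)])
E
```

```text
[0.5192078  0.05650693 0.01176953] [-0.10132154 -0.49833346  0.72852337]
[149, 0, 64, 48, 2153] [180.6  23.4] [0.6782 0.1223 0.048 ]
[283, 0, 72, 44, 2553] [318.8  20.1] [0.6632 0.0413 0.048 ]
[120, 80, 73, 69, 3695] [156.1 114.1] [0.6135 0.1314 0.048 ]
[ 501    0   71   38 1733] [ 0.702  -0.1363  0.022 ]
[566  75  23  22 388] [ 0.6365 -0.1435  0.022 ]
[ 267   85  107   95 8101] [0.6031 0.0475 0.022 ]
[211 109  12  33 330] [0.6161 0.1049 0.022 ]
[ 595  129   45  223 7004] [ 0.5181 -0.1385  0.022 ]
[485 149  22  24 459] [ 0.5783 -0.0518  0.022 ]
[ 236  178  232   29 5658] [0.566  0.0322 0.022 ]
[203 305  28  50 638] [0.5038 0.1107 0.022 ]
[408 306  27  50 631] [0.4919 0.0097 0.022 ]
14
[[0.6,0.04,0.136,-0.006,0,0,0],[0.6,0.04,0.136,-0.005,-0.0001,0,0],[0.6,0.04,0.137,-0.006,0,0,0],[0.6,0.04,0.136,-0.005,0,0,0],[0.6,0.04,0.136,-0.006,-0.0001,0,0.0001],[0.6,0.04,0.136,-0.005,0,0,-0],[0.6,0.04,0.136,-0.005,0,0,-0],[0.6,0.04,0.136,-0.006,0,0,-0],[0.6,0.04,0.137,-0.005,-0.0001,0,-0],[0.6,0.04,0.136,-0.006,0,0,0],[0.6,0.04,0.136,-0.005,0,0,0],[0.6,0.04,0.136,-0.006,-0.0001,0,0],[0.6,0.012,0,0.099,0,0,0],[0.6,0.012,0,0.1,0,0,0]]
```

Call:
jog_arm([
  [0.6,0,0.16,-0.02,0,0,0],
  [0.6,0.01,0.16,-0.02,0,0,0],
  [0.6,0.01,0.16,-0.02,0,0,0],
  [0.6,0.06,0.16,0,0,0,0],
  [0.6,0.06,0.16,0,0,0,0],
  [0.6,0.06,0.16,0,0,0,0],
  [0.6,0.06,0.16,0,0,0,0],
  [0.6,0.06,0.16,0,0,0,0],
  [0.6,0.06,0.16,0,0,0,0],
  [0.6,0.06,0.16,0,0,0,0],
  [0.6,0,0,0,0,0,0],
])

```text
clock: 19.32
ee_pos: [0.5652, -0.3567, 0.0824]
ee_rot: [2.997, -0.175, 0.807]
wrist_force: [-0.8, -0.0, -0.3]
opening: 0.0686
grasp_force: 0.0
```

```bash
python3 - <<'E'
from h import *
s=observe();p,d,X=cloud();print(s["ee_pos"])
y,l=red(p,400,"y")
for st,c in y:
    q=X[l==l[int(c[1]),int(c[0])]];print(st,np.median(q,0))
a=rows([(at(LE,.04,0),RL,.6,4),(at(LE,.003,0),RL,.6,2)])
E
```

```text
[ 0.56520695 -0.35666639  0.08241068]
[290, 241, 68, 68, 3583] [ 0.57426411 -0.35974819  0.04814057]
6
[[0.6,0.01,0.006,0.056,0.0001,0,-0.0001],[0.6,0.009,0.005,0.057,0.0001,-0.0001,-0.0001],[0.6,0.01,0.006,0.056,0.0001,0,-0.0001],[0.6,0.01,0.006,0.056,0.0001,0,-0.0001],[0.6,-0.037,0,0.064,0,0,0],[0.6,-0.037,0,0.065,0,0,0]]
```

Call:
jog_arm([
  [0.6,0.01,0.006,0.056,0,0,0],
  [0.6,0.01,0.006,0.056,0,0,0],
  [0.6,0.01,0.006,0.056,0,0,0],
  [0.6,0.01,0.006,0.056,0,0,0],
  [0.6,-0.037,0,0.064,0,0,0],
  [0.6,-0.037,0,0.064,0,0,0],
  [0.6,0,0,0,0,0,0],
  [-1,0,0,0,0,0,0],
  [-1,0,0,0,0,0,0],
  [-1,0,0,0,0,0,0],
  [-1,0,0,0,0,0,0],
])

```text
clock: 20.75
ee_pos: [0.5995, -0.3616, 0.0005]
ee_rot: [3.002, -0.171, 0.804]
wrist_force: [-0.8, 1.9, 2.0]
opening: 0.0483
grasp_force: 61.8
```

```bash
python3 - <<'E'
from h import *
a=rows([(at(LE,.06),RL,-1,3),(at(LE,.06,-.04,.08),RL,-1,2),(at(FR,.03,-.11,-.1),RL,-1,7),(at(FR,.03,-.11),RL,-1,3)])
E
```

```text
15
[[-1,0.039,0.003,-0.065,0,0,0],[-1,0.038,0.003,-0.065,-0.0001,0,0.0001],[-1,0.039,0.003,-0.064,0,0,-0],[-1,-0.069,-0.16,-0.04,0,0,-0],[-1,-0.07,-0.16,-0.04,0,0,-0],[-1,-0.053,-0.13,-0.011,0,0,-0],[-1,-0.053,-0.131,-0.011,0,0,-0],[-1,-0.053,-0.13,-0.01,0,0,-0],[-1,-0.053,-0.13,-0.011,0,0,-0],[-1,-0.053,-0.13,-0.011,0,0,-0],[-1,-0.053,-0.131,-0.011,0,0,-0],[-1,-0.053,-0.13,-0.011,0,0,-0],[-1,0,-0.133,0,0,0,-0],[-1,0,-0.134,0,0,0,-0],[-1,0,-0.133,0,0,0,-0]]
```

Call:
jog_arm([
  [-1,0.039,0.003,-0.065,0,0,0],
  [-1,0.039,0.003,-0.065,0,0,0],
  [-1,0.039,0.003,-0.065,0,0,0],
  [-1,-0.07,-0.16,-0.04,0,0,0],
  [-1,-0.07,-0.16,-0.04,0,0,0],
  [-1,-0.053,-0.13,-0.011,0,0,0],
  [-1,-0.053,-0.13,-0.011,0,0,0],
  [-1,-0.053,-0.13,-0.011,0,0,0],
  [-1,-0.053,-0.13,-0.011,0,0,0],
  [-1,-0.053,-0.13,-0.011,0,0,0],
  [-1,-0.053,-0.13,-0.011,0,0,0],
  [-1,-0.053,-0.13,-0.011,0,0,0],
  [-1,0,-0.133,0,0,0,0],
  [-1,0,-0.133,0,0,0,0],
  [-1,0,-0.133,0,0,0,0],
  [-1,0,0,0,0,0,0],
])

```text
clock: 22.75
ee_pos: [0.5178, 0.0577, 0.0289]
ee_rot: [3.003, -0.166, 0.807]
wrist_force: [0.8, -0.8, -1.0]
opening: 0.0484
grasp_force: 62.1
```

```bash
python3 - <<'E'
from h import *
s=observe();p,d,X=cloud();i=camera_info("wrist");print(s["ee_pos"])
y,l=red(p,400,"y")
for st,c in y:
    q=X[l==l[int(c[1]),int(c[0])]];print(st,c,np.median(q,0))
    if c[1]>280:h=np.median(q,0)
for st,c in red(p)[0]:print(st,c,np.round(plane("wrist",c,.048,i),4))
u=disc(p,X,(321,165));print(u)
st=u[2];c=(st[0]+st[2]/2-.5,st[1]+st[3]/2-.5);fr=plane("wrist",c,.022,i);print("fr",fr)
D=fr-h;print("a,b",D@ex,D@ey,"drop",h[2]-.048)
D[2]=0;e=np.array(s["ee_pos"]);T=e+D;T[2]=.0005
a=rows([(e+ey*(D@ey)+ez*(.014-e[2]),RL,-1,1),(T+.01*ez,RL,-1,4),(T,RL,-1,2)])
E
```

```text
[0.51780401 0.05769745 0.02889599]
[137, 95, 68, 64, 3266] [170.3 126.2] [0.61060912 0.13111338 0.04814559]
[266, 285, 107, 107, 8849] [318.7 338. ] [0.49399849 0.06139188 0.07653339]
[288, 14, 67, 47, 2434] [321.1  37.3] [0.6597 0.0406 0.048 ]
[162, 17, 60, 46, 2018] [191.4  39.4] [0.6736 0.1206 0.048 ]
(array([0.599289  , 0.04834949, 0.02250798]), (566.8753051757812, 52.641788482666016, 64.57449340820312), array([ 274,  101,   97,   86, 6095], dtype=int32))
fr [0.59962069 0.0467916  0.022     ]
a,b 0.10659743927033867 -0.0024906394935218026 drop 0.028533385618139992
7
[[-1,-0.028,0.006,0.051,-0.0006,-0.0003,0.0008],[-1,0.09,0,0.056,0,0,-0],[-1,0.091,0,0.057,0,0,-0],[-1,0.09,0,0.056,0,0,-0],[-1,0.091,0,0.056,0,0,-0],[-1,-0.01,0,0.017,0,0,-0],[-1,-0.01,0,0.018,0,0,-0]]
```

Call:
jog_arm([
  [-1,-0.028,0.006,0.051,-0.0006,-0.0003,0.0008],
  [-1,0.092,0,0.057,0,0,0],
  [-1,0.092,0,0.057,0,0,0],
  [-1,0.092,0,0.057,0,0,0],
  [-1,0.092,0,0.057,0,0,0],
  [-1,0,0,0,0,0,0],
  [-1,-0.01,0,0.018,0,0,0],
  [-1,-0.01,0,0.018,0,0,0],
  [-1,0,0,0,0,0,0],
])

```text
clock: 23.92
ee_pos: [0.6249, 0.0413, 0.0004]
ee_rot: [3.0, -0.175, 0.805]
wrist_force: [-7.3, -3.3, 12.6]
opening: 0.0481
grasp_force: 63.5
```

Call:
jog_arm([
  [-1,0.003,-0.008,-0.005,0,0,0],
  [-1,0,0,0,0,0,0],
])

```text
clock: 24.18
ee_pos: [0.6242, 0.0437, 0.0004]
ee_rot: [3.002, -0.175, 0.801]
wrist_force: [-3.2, -1.2, 5.7]
opening: 0.0483
grasp_force: 62.7
```

Call:
jog_arm([
  [0.5,0,0,0,0,0,0],
  [0.5,0,0,0,0,0,0],
  [0.5,0,0,0,0,0,0],
  [0.5,0,0,0,0,0,0],
  [0.5,-0.08,0,-0.055,0,0,0],
  [0.5,-0.114,0,-0.075,0,0,0],
  [0.5,-0.114,0,-0.075,0,0,0],
  [0.5,-0.114,0,-0.075,0,0,0],
  [0.5,0,0,0,0,0,0],
])

```text
clock: 25.3
ee_pos: [0.4967, 0.0586, 0.0074]
ee_rot: [3.002, -0.174, 0.799]
wrist_force: [0.6, -0.4, 0.1]
opening: 0.0641
grasp_force: 0.0
```

```bash
python3 - <<'E'
from h import *
s=observe();p,d,X=cloud();i=camera_info("wrist");print(s["ee_pos"]);cv2.imwrite("pics/w7.png",p[...,::-1])
for k in "ry":
    y,l=red(p,400,k)
    for st,c in y:
        q=X[l==l[int(c[1]),int(c[0])]];print(k,st,c,np.median(q,0),np.round(plane("wrist",c,.048,i),4))
t,_=camera("top");v=t[160:350,160:340];cv2.imwrite("pics/t7.png",cv2.resize(v[...,::-1],None,fx=3.1,fy=3.1,interpolation=cv2.INTER_CUBIC))
cv2.imwrite("pics/both.png",np.hstack([cv2.resize(p[0:330,0:560,::-1],(400,236)),cv2.resize(v[...,::-1],(400,422),interpolation=cv2.INTER_CUBIC)[:236]]))
a=cv2.resize(v[...,::-1],(568,600),interpolation=cv2.INTER_CUBIC)
cv2.imwrite("pics/t7.png",a)
E
```

```text
[0.49672988 0.05860475 0.00737435]
r [154, 0, 53, 16, 622] [176.7   6.1] [0.663925   0.12592569 0.0481277 ] [0.6682 0.1263 0.048 ]
r [289, 0, 58, 10, 406] [317.    3.4] [0.64677547 0.04352947 0.04811189] [0.6506 0.0429 0.048 ]
y [277, 36, 84, 72, 4310] [318.2  68.8] [0.5978547  0.04849965 0.04809274] [0.6009 0.0479 0.048 ]
y [124, 44, 71, 63, 3214] [159.1  74.8] [0.6102856  0.13104727 0.04814986] [0.6137 0.1316 0.048 ]
```

View pics/t7.png

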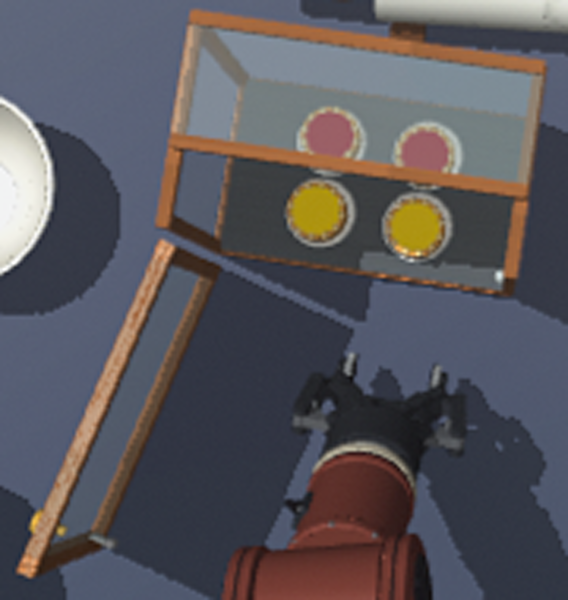

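The top crop shows all four tarts on their discs: reds at (330,132) and (427,150), yellows at (318,209) and (416,227). The open door runs from its hinge (160,243) to its free edge (20,573), with the knob on its left, outer face. Next I measure the door.

```bash
python3 - <<'E'
from h import *
k=568/180
f=lambda x,y:(x/k+160,y/k+160)
for z in(.217,):
    h=plane("top",f(160,243),z);e=plane("top",f(20,573),z);print("hinge",h,"edge",e,np.linalg.norm(h-e))
    v=(e-h)/np.linalg.norm(e-h);print("angle",np.arctan2(-(v@ex),v@-ey),"v",v)
print("knob",plane("top",f(38,522),.122))
# scene view corners: crop scale 4,3.8 offset 255,215
g=lambda x,y:(x/4+255,y/3.8+215)
print("scene hinge",plane("scene",g(308,357),.217),"edge",plane("scene",g(726,437),.217), "inner? ",plane("scene",g(716,452),.217))
p,d,X=cloud("top");m=(abs(X[...,2]-.217)<.006)&(X[...,0]<.6)&(X[...,1]>.15)&(X[...,1]<.45)
q=X[m];print(len(q));c=(q[:,:2]*1000).astype(np.float32);print(cv2.minAreaRect(c),cv2.boxPoints(cv2.minAreaRect(c)))
print(observe()["joints"])
E
```

```text
hinge [0.5679905  0.22247699 0.217     ] edge [0.32713863 0.31287345 0.217     ] 0.257256961127785
angle 1.8158472700748445 v [-0.93623073  0.35138586  0.        ]
knob [0.35521383 0.328128   0.122     ]
scene hinge [0.5662718  0.21764681 0.217     ] edge [0.32499305 0.30981106 0.217     ] inner?  [0.3333921  0.31913192 0.217     ]
655
((461.52056884765625, 259.85821533203125), (13.992355346679688, 288.6436462402344), 69.0257797241211) [[324.25702 304.9853 ]
 [593.7756  201.66591]
 [598.7841  214.73114]
 [329.26556 318.05054]]
[ 1.66043625e-03 -1.51221327e-01  2.42787184e+00 -1.72226419e-01
  3.48601341e-01  1.83570455e+00]
```

```bash
cat >> h.py <<'E'
RV=np.c_[ex,-ey,-ez];HG=np.array([.568,.221,0])
def dp(th,rho,w,z):
    v=-np.cos(th)*ey-np.sin(th)*ex;n=-np.cos(th)*ex+np.sin(th)*ey
    if w is None:w=.011*abs(np.cos(th))+.0145*abs(np.sin(th))
    return HG+rho*v+n*w+ez*z
E
python3 - <<'E'
from h import *
a=rows([(np.array([.45,.0586,.12]),RV,-1,5),(np.array([.43,.08,.235]),RV,-1,3),(dp(1.82,.19,.06,.235),RV,-1,6),(dp(1.82,.19,.06,.142),RV,-1,3)])
print(a,dp(1.82,.19,.06,.142))
E
```

```text
17
[[-1,0.009,0.004,-0.097,0,-0.0334,-0.0002],[-1,0,0.005,-0.097,0,-0.0333,-0.0002],[-1,-0.011,0.004,-0.097,0,-0.0334,-0.0001],[-1,-0.021,0.004,-0.095,0,-0.0334,-0.0002],[-1,-0.031,0.005,-0.092,0,-0.0333,-0.0002],[-1,-0.03,-0.025,-0.153,0,0,0],[-1,-0.03,-0.026,-0.154,0,0,0],[-1,-0.029,-0.025,-0.153,0,0,0],[-1,-0.032,-0.174,0,0,0,0],[-1,-0.032,-0.174,0,0,0,0],[-1,-0.033,-0.174,0,0,0,0],[-1,-0.032,-0.173,0,0,0,0],[-1,-0.032,-0.174,0,0,0,0],[-1,-0.032,-0.174,0,0,0,0],[-1,0,0,0.124,0,0,0],[-1,0,0,0.124,0,0,0],[-1,0,0,0.124,0,0,0]]
(array([0.41179859, 0.34451295, 0.14198571]), array([[ 9.93514283e-01, -1.13707378e-01,  4.77418600e-05],
       [-1.13707372e-01, -9.93514278e-01, -1.16149207e-04],
       [ 6.06392413e-05,  1.09967294e-04, -9.99999992e-01]])) [0.41171119 0.34458725 0.142     ]
```

Call:
jog_arm([
  [-1,0.009,0.004,-0.097,0,-0.0334,0],
  [-1,0,0.004,-0.097,0,-0.0334,0],
  [-1,-0.011,0.004,-0.097,0,-0.0334,0],
  [-1,-0.021,0.004,-0.095,0,-0.0334,0],
  [-1,-0.031,0.004,-0.092,0,-0.0334,0],
  [-1,-0.03,-0.025,-0.153,0,0,0],
  [-1,-0.03,-0.025,-0.153,0,0,0],
  [-1,-0.03,-0.025,-0.153,0,0,0],
  [-1,0,0,0,0,0,0],
  [-1,0,0,0,0,0,0],
])

```text
clock: 26.7
ee_pos: [0.4296, 0.0801, 0.2335]
ee_rot: [-3.136, 0.183, 0.004]
wrist_force: [0.3, -0.1, -0.9]
opening: -0.0001
grasp_force: 0.0
```

```bash
python3 - <<'E'
from h import *
s=observe();print(s["joints"])
a=rows([(dp(1.82,.19,.06,.235),RV,-1,6),(dp(1.82,.19,.06,.142),RV,-1,3)])
E
```

```text
[ 2.98928906e-03 -2.64798506e-01  1.94651712e+00  5.77545206e-04
  1.46264248e+00  1.69055533e+00]
9
[[-1,-0.032,-0.174,-0.001,0,0.0001,-0.0002],[-1,-0.033,-0.174,-0.001,0,0.0002,-0.0001],[-1,-0.032,-0.173,-0.001,0,0.0001,-0.0002],[-1,-0.032,-0.174,0,-0.0001,0.0002,-0.0001],[-1,-0.032,-0.174,-0.001,0,0.0001,-0.0002],[-1,-0.032,-0.174,-0.001,0,0.0002,-0.0001],[-1,0,0,0.124,0,0,-0],[-1,0,0,0.124,0,0,-0],[-1,0,0,0.124,0,0,-0]]
```

Call:
jog_arm([
  [-1,-0.032,-0.174,-0.001,0,0,0],
  [-1,-0.032,-0.174,-0.001,0,0,0],
  [-1,-0.032,-0.174,-0.001,0,0,0],
  [-1,-0.032,-0.174,-0.001,0,0,0],
  [-1,-0.032,-0.174,-0.001,0,0,0],
  [-1,-0.032,-0.174,-0.001,0,0,0],
  [-1,0,0,0,0,0,0],
  [-1,0,0,0.124,0,0,0],
  [-1,0,0,0.124,0,0,0],
  [-1,0,0,0.124,0,0,0],
  [-1,0,0,0,0,0,0],
])

```text
clock: 28.08
ee_pos: [0.4093, 0.3426, 0.1386]
ee_rot: [3.132, -0.185, -0.014]
wrist_force: [-0.2, 0.1, -0.2]
opening: -0.0002
grasp_force: 0.0
```

```bash
python3 - <<'E'
from h import *
s=observe();print(s["joints"])
T=np.arange(1.75,-.01,-.1)
a=rows([(dp(1.82,.19,.02,.142),RV,-1,2)]+[(dp(t,.19,None,.142),RV,-1,1) for t in T])
E
```

```text
[5.48113970e-01 6.73679292e-02 1.82146885e+00 1.66679954e-03
 1.26288523e+00 2.23610220e+00]
20
[[-1,-0.015,0.073,-0.006,0.0008,0.0014,-0.0006],[-1,-0.015,0.073,-0.007,0.0008,0.0015,-0.0006],[-1,-0.02,0.066,0,0,0,0],[-1,-0.016,0.078,0,0,0,0],[-1,-0.009,0.078,0,0,0,0],[-1,-0.001,0.073,0,0,0,0],[-1,0.006,0.072,0,0,0,0],[-1,0.013,0.073,0,0,0,0],[-1,0.021,0.071,0,0,0,0],[-1,0.027,0.07,0,0,0,0],[-1,0.035,0.067,0,0,0,0],[-1,0.041,0.064,0,0,0,0],[-1,0.049,0.061,0,0,0,0],[-1,0.055,0.055,0,0,0,0],[-1,0.06,0.05,0,0,0,0],[-1,0.066,0.044,0,0,0,0],[-1,0.071,0.036,0,0,0,0],[-1,0.075,0.03,0,0,0,0],[-1,0.078,0.021,0,0,0,0],[-1,0.081,0.013,0,0,0,0]]
```

Call:
jog_arm([
  [-1,-0.015,0.073,-0.006,0.0008,0.0014,0],
  [-1,-0.015,0.073,-0.006,0.0008,0.0014,0],
  [-1,-0.02,0.066,0,0,0,0],
  [-1,-0.016,0.078,0,0,0,0],
  [-1,-0.009,0.078,0,0,0,0],
  [-1,0,0.073,0,0,0,0],
  [-1,0.006,0.072,0,0,0,0],
  [-1,0.013,0.072,0,0,0,0],
  [-1,0.02,0.071,0,0,0,0],
  [-1,0.027,0.07,0,0,0,0],
])

```text
clock: 29.32
ee_pos: [0.3888, 0.1642, 0.1459]
ee_rot: [-3.131, 0.183, -0.012]
wrist_force: [0.8, 0.5, 1.4]
opening: 0.0002
grasp_force: 0.5
```

```bash
python3 - <<'E'
from h import *
T=np.r_[np.arange(.93,.1,-.1),.05]
a=rows([(dp(t,.19,None,.142),RV,-1,1) for t in T])
p,d=camera("top");v=p[160:350,160:340];cv2.imwrite("pics/t8.png",cv2.resize(v[...,::-1],(568,600),interpolation=cv2.INTER_CUBIC))
E
```

```text
10
[[-1,0.034,0.089,0.015,-0.0019,-0.0024,-0.0009],[-1,0.043,0.063,0,0,0,-0],[-1,0.049,0.06,0,0,0,-0],[-1,0.056,0.054,0,0,0,-0],[-1,0.062,0.049,0,0,0,-0],[-1,0.067,0.042,0,0,0,-0],[-1,0.072,0.035,0,0,0,-0],[-1,0.076,0.028,0,0,0,-0],[-1,0.078,0.02,0,0,0,-0],[-1,0.065,0.01,0,0,0,-0]]
```

View pics/t8.png

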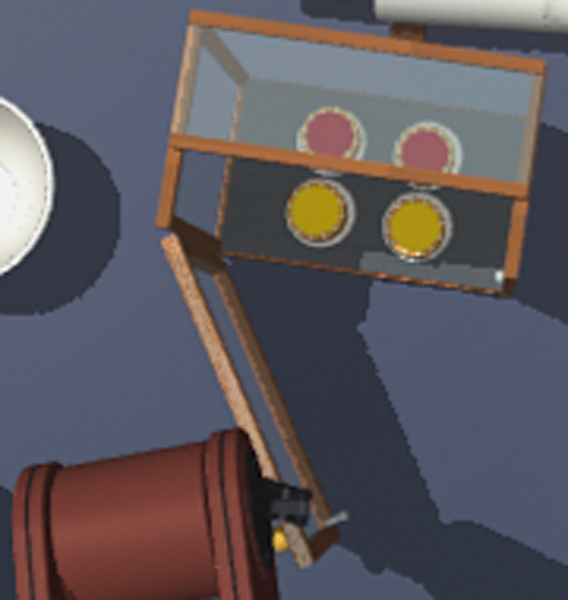

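The door is swinging shut, now at about 1 rad, and the tarts are undisturbed. Continuing.

Call:
jog_arm([
  [-1,0.034,0.08,0.012,-0.0019,-0.0024,-0.0009],
  [-1,0.043,0.063,0,0,0,0],
  [-1,0.049,0.06,0,0,0,0],
  [-1,0.056,0.054,0,0,0,0],
  [-1,0.062,0.049,0,0,0,0],
  [-1,0.067,0.042,0,0,0,0],
  [-1,0.072,0.035,0,0,0,0],
  [-1,0.06,0.025,0,0,0,0],
  [-1,0.05,0.015,0,0,0,0],
  [-1,0,0,0,0,0,0],
])

```text
clock: 30.62
ee_pos: [0.4998, 0.0456, 0.1428]
ee_rot: [3.136, -0.18, 0.0]
wrist_force: [-1.0, 0.1, 0.4]
opening: 0.0001
grasp_force: 0.0
```

```bash
python3 - <<'E'
from h import *
s=observe();o=np.array(s["ee_pos"])-HG;print(o@ex,o@ey,"shut contact at ex=-.011")
a=rows([(dp(0,.19,.011,.142),RV,-1,4)])
E
```

```text
-0.04784310962865483 -0.18206183455471028 shut contact at ex=-.011
4
[[-1,0.037,0.008,0.001,0,0,-0.0001],[-1,0.037,0.008,0.001,0.0001,0,-0],[-1,0.037,0.008,0,0,-0.0001,-0.0001],[-1,0.036,0.008,0.001,0.0001,0,-0]]
```

Call:
jog_arm([
  [-1,0.035,0.006,0,0,0,0],
  [-1,0.035,0.006,0,0,0,0],
  [-1,0.03,0.006,0,0,0,0],
  [-1,0.02,0.003,0,0,0,0],
  [-1,0.016,0,0,0,0,0],
  [-1,0,0,0,0,0,0],
])

```text
clock: 31.38
ee_pos: [0.5322, 0.0369, 0.1416]
ee_rot: [3.136, -0.179, -0.002]
wrist_force: [-0.5, 0.5, -1.3]
opening: 0.0001
grasp_force: 0.0
```

Call:
jog_arm([
  [-1,0.012,0,0,0,0,0],
  [-1,0.012,0,0,0,0,0],
  [-1,0,0,0,0,0,0],
])

```text
clock: 31.75
ee_pos: [0.5331, 0.0369, 0.1402]
ee_rot: [3.136, -0.178, -0.019]
wrist_force: [-16.3, 2.4, 4.2]
opening: -0.0001
grasp_force: 0.0
```

Call:
jog_arm([
  [-1,0.008,0,0,0,0,0],
  [-1,0,0,0,0,0,0],
])

```text
clock: 32.0
ee_pos: [0.5329, 0.0369, 0.1397]
ee_rot: [3.136, -0.178, -0.027]
wrist_force: [-24.3, 1.8, 8.6]
opening: -0.0001
grasp_force: 0.0
```

A hard stop: force rises with no further travel. Backing off to check.

Call:
jog_arm([
  [-1,-0.03,0,0,0,0,0],
  [-1,-0.1,0,0,0,0,0],
  [-1,-0.15,0,0,0,0,0],
  [-1,-0.15,0,-0.1,0,0,0],
  [-1,-0.1,0.1,-0.1,0,0,0],
  [-1,0,0.2,-0.1,0,0,0],
  [-1,0,0.2,-0.05,0,0,0],
  [-1,0,0.2,0,0,0,0],
  [-1,0,0,0,0,0,0],
])

```text
clock: 33.12
ee_pos: [0.3882, -0.1258, 0.2302]
ee_rot: [3.134, -0.187, 0.0]
wrist_force: [-0.8, 0.2, -1.2]
opening: 0.0001
grasp_force: 0.0
```

```bash
python3 - <<'E'
from h import *
s=observe();print(s["ee_pos"],s["wrist_force"])
p,d,X=cloud("top");v=p[160:300,190:350]
sc,_=camera("scene");w=sc[215:370,255:440]
cv2.imwrite("pics/end.png",np.hstack([cv2.resize(v[...,::-1],(400,350),interpolation=cv2.INTER_CUBIC),cv2.resize(w[...,::-1],(400,350),interpolation=cv2.INTER_CUBIC)]))
q=X[(abs(X[...,2]-.217)<.006)&(X[...,0]<.6)&(X[...,0]>.5)&(X[...,1]>-.06)&(X[...,1]<.25)]
print(len(q));
if len(q)>50:
    r=cv2.minAreaRect((q[:,:2]*1000).astype(np.float32));print(r,cv2.boxPoints(r))
E
```

```text
[ 0.38817842 -0.12577595  0.23017234] [-0.82677718  0.1842602  -1.22087878]
592
((566.0126953125, 93.12342834472656), (260.3650207519531, 29.185653686523438), 81.66810607910156) [[532.70953  -33.570442]
 [561.5871   -37.799644]
 [599.31586  219.81729 ]
 [570.4383   224.04651 ]]
```

View pics/end.png

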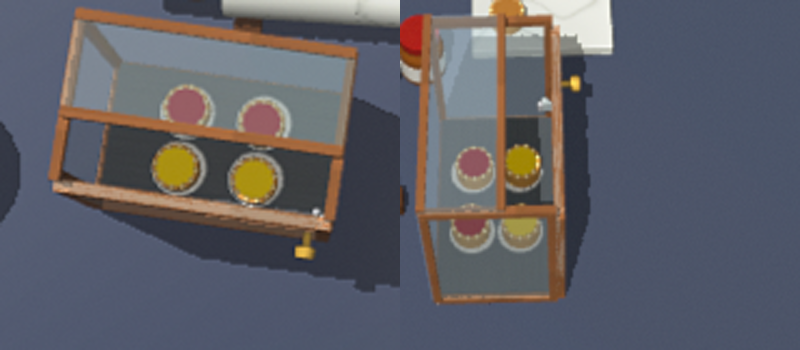

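The door looks shut. A line fit to its top edge will confirm it against the roof edge.

```bash
python3 - <<'E'
from h import *
P=[cloud("top") for _ in range(3)]
p=P[0][0];X=P[0][2]
h=cv2.cvtColor(p,cv2.COLOR_RGB2HSV).astype(int);wood=(h[...,0]<18)&(h[...,1]>70)&(h[...,2]>90)
A=np.mean([x[2] for x in P],0)
a,b=(A-HG)@ex,(A-HG)@ey
def line(m,z,t):
    v,u=np.nonzero(m);q=np.array([plane("top",(x,y),z) for x,y in zip(u,v)]);al,bl=(q-HG)@ex,(q-HG)@ey
    for _ in range(5):
        c=np.polyfit(bl,al,1);k=abs(np.polyval(c,bl)-al)<.007;al,bl=al[k],bl[k]
    print(t,len(al),"slope(rad rel YAW)",c[0],"at hinge",c[1])
inb=(b>-.235)&(b<-.03)
line(wood&inb&(abs(A[...,2]-.217)<.008)&(a<.03),.217,"door top")
line(wood&inb&(abs(A[...,2]-.24)<.006)&(a>.02)&(a<.10),.24,"roof edge")
line(wood&inb&(abs(A[...,2]-.24)<.008)&(a>.12),.24,"back top")
E
```

```text
door top 443 slope(rad rel YAW) 0.012743432110764223 at hinge 0.008289674954172845
roof edge 411 slope(rad rel YAW) 0.002405397230229314 at hinge 0.07422006925280021
back top 373 slope(rad rel YAW) 0.0061858355165334954 at hinge 0.16598460418567307
```

```bash
python3 -c "
from rig import *
print(finish_job())"
```

```text
the job is handed in; nothing more can be done
None
```

The job is handed in at about 33 s of the 72 s limit: all four tarts stand on their discs, reds in the back row and lemons in front. The door is pushed shut against its stop (measured within about 0.01 rad), though the hand-in returned no verdict.

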